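# Set the high-chair tray for lunch

### The arm

A 6-joint arm with a two-finger parallel gripper is mounted at the origin on the work surface. World frame = base frame: x ahead of the robot, y to its left, z up, the work surface at z = 0. Lengths are in m, angles in rad, forces in N, time in s.
With the tool pointing down it reaches from about 0.425 to 0.95 m from the base axis. Payload 3.5 kg.
Tool frame: the origin (TCP) lies midway between the tips of the shut fingers; the grasp point (between the pads) lies 19 mm behind it; y points along the fingers, x is the direction in which the jaws open and shut, and the axes are right-handed (so a half turn about y gives the same grasp; the last joint's range is limited). The gripper opens to 85 mm and grips with 20 to 120 N. Pads are 22 mm wide; open, the fingers measure 114 mm over their backs; the gripper's body (76 mm by 85 mm) begins 54 mm behind the grasp point. The pads swing forward as they close: fully open they stand 13 mm farther back than shut.
Start: joints at [-0.15, 0.286, 1.577, -0, 1.279, -0.15], TCP at [0.675, 0, 0.231] pointing down, gripper open.
Joint ranges: [-2.77, 2.77], [-0.9, 2.22], [0.21, 2.48], [-1.53, 4.67], [0.24, 2.81], [-2.84, 2.84]. Speed limits (rad/s): [2.79, 2.79, 3.14, 3.14, 3.14, 3.14].

### API

Orientations are given as [roll, pitch, yaw] about the fixed x, y, z axes, in that order (R = Rz(yaw) Ry(pitch) Rx(roll)).
In Python, from bench import get_obs, optics, r gives the robot as it stands.
- The arm moves only by the tool step_arm, never from a script. Its argument "targets" is a list of rows, each a list of 7 numbers: the shift along the tool's x, y, z in m, then the turn, a rotation vector about the tool's x, y, z in degrees, then the gripper's target within -1 to 1 (fully open at 1, half-way at 0, shut at -1). A call has 1 to 8 rows; each row shifts and turns the commanded pose from where the row before left it, along the tool's axes as they then stand; what a row does not reach is not made up. A row lasts 1/8 s, in which the tool goes at most 62.5 mm and 10.7 degrees, less where a joint would pass 70% of its speed; a pose out of reach is approached as far as the arm can. A call is refused whole if a number of a shift passes 0.0625 or a number of a turn 10.7, either way. A call with a gripper value outside its range is refused whole. The fingers move at their own pace and stop on an object; the grip force is fixed at half the most. Time passes only in rows, so rows that do not move let the fingers close. It gives the time, the measured TCP pose, the force and the opening at its end, in the units of the state.
- get_obs(): the state, without advancing time (a new reading comes with each control period).
- optics.snapshot(name): name is "scene" or "side" or "wrist"; returns (picture, depth): 480x640x3 uint8, red, green, blue; 480x640 float32, m along the optical axis (not along the pixel's ray), 0 where there is no reading.
- optics.calibration(name): a dict with "fx", "fy", "cx", "cy" (pixels), "T" (4x4, takes a point from camera to world coordinates). Camera axes: x right, y down, z forward; pixel columns grow to the right and rows downward; lengths in m; the calibration is good to about 2 mm. A picture is of the moment at which its call begins: read the wrist's pose just before it. calibration takes no time and is no camera call; for the wrist camera it gives the pose at the moment of the call.
- r.hand_in(): hands the job in, once; it reports no verdict.
The state is a dict: "t": time; "q": joint angles; "joint_velocities": joint speeds; "effort": joint torques, N m; "eef_pos": TCP position; "orientation": TCP orientation; "contact_force": force on the tool from outside, world axes, zero at the start; "wrist_torque": the same for the moment, N m; "opening": finger opening in m.
Only numpy, scipy, OpenCV 4.12 (cv2) and the standard library are available. Lean on these libraries where they do the work, as an engineer would, in place of code of your own. Each camera call takes 0.05 s, during which the arm holds its last target.

### The job

Set the walnut high-chair tray for lunch, low things first so that nothing tall is in the way: lay the long orange spoon flat on the tray just behind the mint plate (on the side away from the child's scooped edge), centred on the plate and parallel to the tray's back edge; then stand the closed snap-lid container in the gap between the plate and the cork coaster, in line with them, its long side along that line and touching neither; then lay the short orange spoon lengthways on the middle of the container's lid. Last of all stand the glass tumbler upright on the middle of the coaster, keeping it upright on the way and setting it down without dropping it. Leave the food jar and the wooden teething ring where they are.

Things in the scene. Friction and masses are not known exactly. Their poses are not given: they have to be found in the camera images.
- tray: Walnut tray, fixed, on the left or right half of the table: 410 mm along y, floor 10 mm thick, rim 8 mm wide rising 12 mm above the floor. Origin at table height under the floor; reaches 125 mm to +x, 145 mm to -x, 205 mm each side. -x edge: child's side, scooped in 36 mm over its middle 220 mm. +x edge: straight back edge (rim's inner face at x = 117 mm) with a small steel lever outside
- plate: Round mint silicone plate stuck fast to the tray floor by suction, 140 mm across the rim, 18 mm high, with a low divider. Origin: centre of its underside on the tray floor; axes parallel to the tray's. It sits at the left or right end of the tray, 216 to 244 mm from the coaster along the tray
- coaster: Round cork coaster fixed to the tray floor at the other end from the plate, 84 mm across, 4 mm thick. Origin: centre of its underside on the tray floor; axes parallel to the tray's
- long_spoon: Long orange spoon, 150 mm: handle 14 wide, 14 high, from x = -75 to +31 mm, then a bowl 44 long, 28 wide, 9 high. Flat underside. Origin: mid-length, on the underside; x points to the bowl. About 30 g. All loose things start on a grey placemat 3 mm thick on the half of the table without the tray; spoons and the container's long side start roughly along world x
- container: Closed snap-lid snack container, grey body and white flat lid with a latch at each short end, does not open: 76 (x) by 58 (y) mm, 40 mm high with the lid. Origin: centre of its underside. About 150 g
- short_spoon: Short stubby orange training spoon, lying, 95 mm long: handle 16 mm wide and 14 mm high from x = -47 to +15 mm, then a bowl 32 mm long, 26 mm wide and 9 mm high. Flat underside. Origin: mid-length, on the underside; x points along it to the bowl. About 22 g
- tumbler: Clear glass tumbler standing upright and empty, 58 mm across, 74 mm tall, straight sides, wall 4 mm. Origin: centre of its underside. About 160 g
- jar: Small closed amber glass food jar with a steel lid, standing on the placemat among the things, 54 mm across, 60 mm tall; stays where it is. Origin: centre of its underside
- teether: Pale wooden teething ring lying flat on the placemat among the things, 60 mm outside, 34 mm hole, 12 mm thick; stays where it is. Origin: centre of its underside
There are look-alikes about, which are no part of the job. What is shaped like the container but red or turquoise is not meant.

How it is judged:
On the way, in this order (a step that is already met when the one before it is completed fails the run):
1. the long spoon lies behind the plate (x of long_spoon in the frame of plate between 0.084 and 0.13 m and y of long_spoon in the frame of plate between -0.025 and 0.025 m and angle between the x axis of long_spoon and the y axis of tray, either way round below 0.2 rad and z of long_spoon in the frame of tray below 0.017 m and angle between long_spoon's own z axis and vertical below 0.15 rad), for 0.2 s.
2. the container stands between plate and coaster (x of container in the frame of coaster between -0.02 and 0.02 m and horizontal distance between container and plate below 0.155 m and horizontal distance between container and coaster below 0.128 m and angle between the x axis of container and the y axis of tray, either way round below 0.2 rad and z of container in the frame of tray below 0.016 m and angle between container's own z axis and vertical below 0.1 rad and contact force between container and plate below 0.3 N and contact force between container and coaster below 0.3 N), for 0.2 s.
3. the short spoon lies on the container's lid (horizontal distance between short_spoon and container below 0.015 m and z of short_spoon in the frame of container between 0.034 and 0.047 m and angle between the x axis of short_spoon and the x axis of container, either way round below 0.25 rad and angle between short_spoon's own z axis and vertical below 0.15 rad), for 0.2 s.
4. the tumbler stands on the coaster (horizontal distance between tumbler and coaster below 0.013 m and z of tumbler in the frame of coaster between -0.002 and 0.008 m and angle between tumbler's own z axis and vertical below 0.1 rad), for 0.2 s.
At the end, for the whole second after the job is handed in: Long spoon flat, 84-130 mm behind plate centre, centred within 25 mm; container flat between plate and coaster, touching neither, within 20 mm of their line; short spoon on lid within 15 mm; tumbler upright on coaster within 13 mm; angles within 0.2 rad (short spoon 0.25); all at rest (all of step 1 and all of step 2 and all of step 3 and all of step 4 and linear speed of each of long_spoon, container, short_spoon, tumbler below 0.03 m/s).
It fails at once if the food jar or the teething ring is moved by more than 25 mm (distance of any of jar, teether from where it was at the start of the episode above 0.025 m).
It fails at once if the tumbler is tipped by more than 0.6 rad (angle between tumbler's own z axis and vertical above 0.6 rad).
It fails at once if the tumbler is dropped onto the coaster (faster than 0.5 m/s just above it) (horizontal distance between tumbler and coaster below 0.04 m and z of tumbler in the frame of coaster below 0.04 m and linear speed of tumbler above 0.5 m/s).
It also fails if it takes over 99 s, if anything falls off the work surface, if the arm or the gripper's body presses on something with over 40 N, if the wrist force passes 120 N, or if a joint passes its speed limit or range.

## Working session

There is one attempt and no reset: what is moved stays moved. The work goes in short steps, Python scripts to look and compute and a tool call to move; the robot and the scene stay as the last step left them, time stands still between calls to the robot, and variables do not carry over. Pictures are saved under pics/ and viewed, and the job is handed in when it is done.

Besides the shell and the picture viewer there is one more tool, called as name(argument=value, ...) on one line, values as JSON. step_arm: Moves the arm, as the interface text tells. Its arguments: {"type":"object","properties":{"targets":{"type":"array"}},"required":["targets"]}

```bash
ls; mkdir -p pics; python3 - <<'E'
from bench import get_obs, optics, r
import cv2, numpy as np
o=get_obs(); print(o)
for n in ["scene","side","wrist"]:
    c=optics.calibration(n); print(n,c["fx"],c["cx"],np.round(c["T"],3).tolist())
    p,d=optics.snapshot(n); cv2.imwrite(f"pics/{n}0.png",p[:,:,::-1]); np.save(f"pics/{n}0.npy",d)
E
```

```text
pics
{'t': 0.0, 'q': array([-1.50028293e-01,  2.87190565e-01,  1.57819901e+00, -1.11341424e-05,
        1.27861384e+00, -1.49988881e-01]), 'joint_velocities': array([ 0.00042133,  0.00082063, -0.00060639, -0.00106046, -0.0011311 ,
        0.00093863]), 'effort': array([-1.79628755e-04, -4.05981302e+01, -2.92628127e+01, -1.54224781e-04,
        5.81841552e-03,  3.74769741e-06]), 'eef_pos': array([6.74329545e-01, 1.09155400e-04, 2.29918672e-01]), 'orientation': array([-1.57044663e+00,  2.38528881e-03, -3.57756896e-05]), 'contact_force': array([-0.43791241, -0.04724485,  0.03542037]), 'wrist_torque': array([ 0.01861304,  0.00885094, -0.04999808]), 'opening': 0.08550596868213345}
scene 552.1520299946578 317.64635189528343 [[0.419, 0.729, -0.542, 1.08], [0.908, -0.347, 0.236, -0.358], [-0.016, -0.591, -0.807, 0.991], [0.0, 0.0, 0.0, 1.0]]
side 523.5324873904469 329.46863093114956 [[0.708, -0.504, 0.495, -0.169], [-0.706, -0.499, 0.502, -0.691], [-0.006, -0.705, -0.709, 0.89], [0.0, 0.0, 0.0, 1.0]]
wrist 402.6684171993666 317.7907445895989 [[1.0, 0.002, -0.003, 0.674], [0.001, -0.96, -0.281, 0.07], [-0.003, 0.281, -0.96, 0.373], [0.0, 0.0, 0.0, 1.0]]
```

View pics/scene0.png

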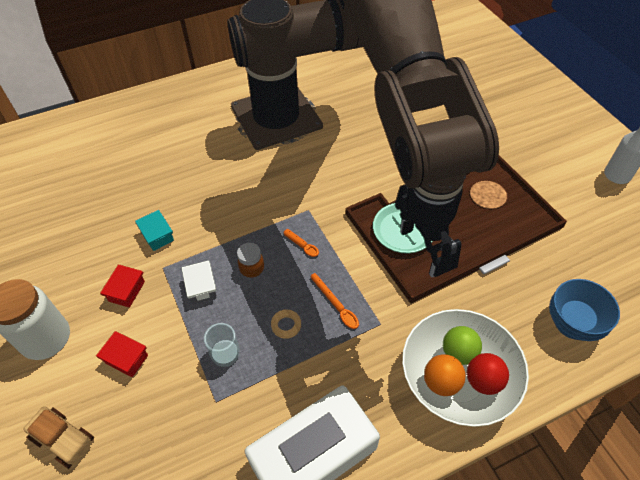

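View pics/side0.png

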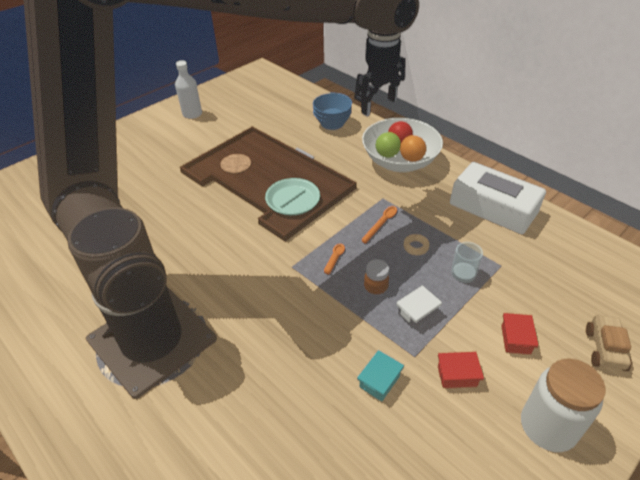

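View pics/wrist0.png

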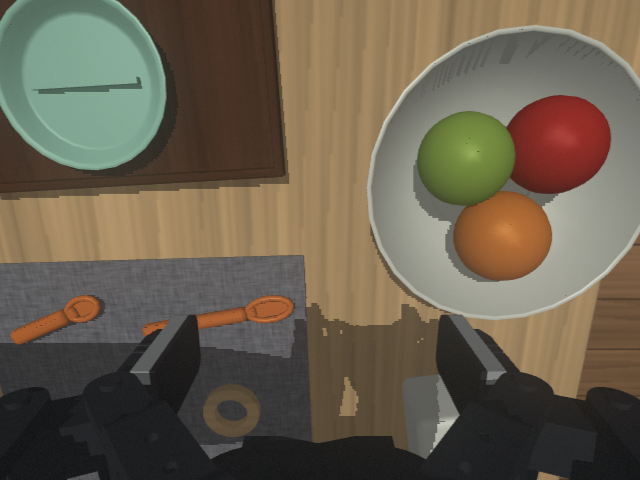

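Candidates (scene pixels): the long spoon is the orange one at (335,302), the short spoon at (300,243). The container is the grey/white box at (200,280); the red boxes at (122,285) and (122,353), the turquoise one at (155,230) and the white appliance at (313,440) are not meant. The tumbler is at (222,345), the jar at (250,260), the teether at (286,324). I'll build a top-down map and check in a crop.

```bash
cat > h.py <<'E'
from bench import get_obs, optics, r
import cv2, numpy as np
def cloud(n):
    c=optics.calibration(n); p,d=optics.snapshot(n)
    return p,d,c,world(d,c)
def world(d,c):
    v,u=np.mgrid[:480,:640]
    P=np.stack([(u-c["cx"])/c["fx"]*d,(v-c["cy"])/c["fy"]*d,d,np.ones_like(d)],-1)@c["T"].T
    P=P[...,:3]; P[d<=0]=np.nan; return P
def rect(m):
    return cv2.minAreaRect(m.astype(np.float32))
E
python3 - <<'E'
from h import *
for n in ["scene","side"]:
    p=cv2.imread(f"pics/{n}0.png"); d=np.load(f"pics/{n}0.npy"); c=optics.calibration(n); P=world(d,c)
    np.save(f"pics/P{n}.npy",P)
    x,y,z=P[...,0],P[...,1],P[...,2]
    hsv=cv2.cvtColor(p,cv2.COLOR_BGR2HSV)
    def rep(nm,m):
        k,l,s,_=cv2.connectedComponentsWithStats(m.astype(np.uint8))
        for i in range(1,k):
            if s[i,4]<60: continue
            q=P[l==i]; q=q[~np.isnan(q[:,0])]
            if len(q)<50: continue
            print(n,nm,s[i,:5],"rect",[np.round(a,3) for a in rect(q[:,:2]*1000)],"z",np.round(np.percentile(q[:,2],[5,50,95]),4))
    H,S,V=cv2.split(hsv)
    mat=(x>0.3)&(x<0.95)
    rep("orange",(H<14)&(S>190)&(V>110)&mat&(z<0.05)&(y<0.1))
    rep("mint",(H>65)&(H<95)&(S>50)&(V>120)&mat&(y>-0.1))
    rep("dark",(V<75)&(H<20)&(S>60)&mat&(y>0.0)&(z<0.04))
    rep("cork",(H<20)&(S>70)&(V>130)&(z>0.008)&(z<0.03)&mat&(y>0.1))
    rep("lid",(S<50)&(V>150)&(z>0.03)&(z<0.06)&mat)
    rep("all_hi",(z>0.012)&(y<-0.04)&(y>-0.5)&mat)
p=cv2.imread("pics/scene0.png")[190:410,150:390]; cv2.imwrite("pics/crop0.png",cv2.resize(p,None,fx=2.7,fy=2.7,interpolation=cv2.INTER_CUBIC))
E
```

```text
scene orange [284 229  35  28 282] rect [array([ 418.301, -111.421]), array([95.8  , 25.923]), np.float64(29.004)] z [0.008  0.0145 0.0199]
scene orange [101 265  42  36 855] rect [array([ 368.121, -485.323]), array([58.664, 74.125]), np.float64(48.013)] z [0.0368 0.0403 0.0432]
scene orange [311 273  48  56 455] rect [array([ 577.872, -109.99 ]), array([149.738,  26.916]), np.float64(14.855)] z [0.0083 0.0151 0.0198]
scene orange [  96  332   50   40 1097] rect [array([ 518.853, -520.979]), array([75.778, 56.917]), np.float64(39.706)] z [0.0371 0.0403 0.0434]
scene mint [ 373  203   53   50 1428] rect [array([561.815,  63.916]), array([108.169, 312.924]), np.float64(68.918)] z [0.0135 0.0179 0.0301]
scene dark [ 346  156  220  148 5287] rect [array([502.023, 229.533]), array([268.834, 411.223]), np.float64(3.088)] z [0.0063 0.0122 0.0239]
scene dark [ 571  387   69   58 1232] rect [array([912.236, 676.303]), array([ 75.298, 303.45 ]), np.float64(0.079)] z [-0.7549 -0.747  -0.6693]
scene dark [ 485  426   77   54 1160] rect [array([909.796, 374.367]), array([ 80.489, 229.171]), np.fl
[... 4618 characters left out ...]
7]
side all_hi [324 251  16  23 143] rect [array([ 400.821, -118.156]), array([70.177, 15.782]), np.float64(23.191)] z [0.0125 0.0158 0.0188]
side all_hi [364 260  25  33 679] rect [array([ 423.019, -234.417]), array([52.567, 50.283]), np.float64(2.49)] z [0.0175 0.0553 0.0644]
side all_hi [ 397  286   45   42 1085] rect [array([ 426.391, -344.741]), array([59.88 , 77.459]), np.float64(81.583)] z [0.0176 0.042  0.0451]
side all_hi [502 313  15  20 127] rect [array([ 522.627, -489.724]), array([20.237, 40.751]), np.float64(89.624)] z [0.0151 0.0395 0.0422]
side all_hi [438 352  40  35 901] rect [array([ 366.211, -488.874]), array([59.227, 75.853]), np.float64(48.806)] z [0.0213 0.0394 0.0419]
```

View pics/crop0.png

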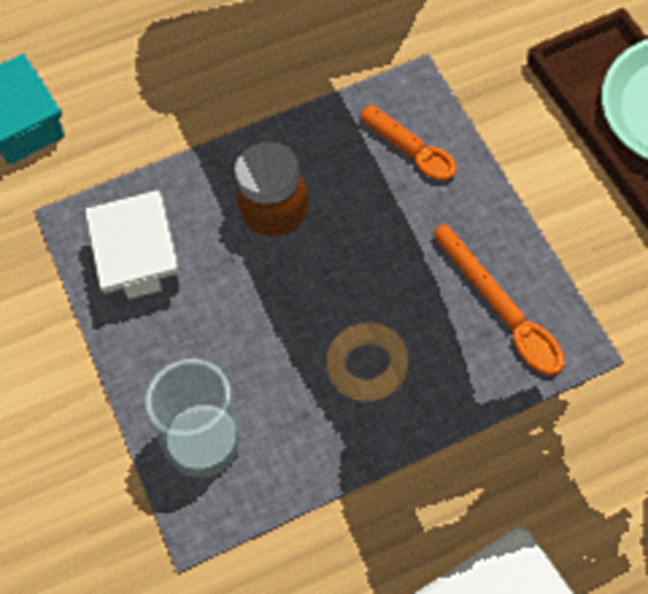

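```bash
python3 - <<'E'
from h import *
for n in ["scene","side","wrist"]:
    p=cv2.imread(f"pics/{n}0.png"); d=np.load(f"pics/{n}0.npy"); c=optics.calibration(n); P=world(d,c)
    if n!="wrist":P=np.load(f"pics/P{n}.npy")
    x,y,z=P[...,0],P[...,1],P[...,2]
    H,S,V=cv2.split(cv2.cvtColor(p,cv2.COLOR_BGR2HSV))
    m=(x>0.3)&(x<0.75)
    for nm,mm in [("orange",((H<14)|(H>175))&(S>170)&(V>80)&m&(z<0.03)&(y<0.0)&(y>-.2)),("mint",(H>60)&(H<100)&(S>25)&(V>60)&m&(y>-0.02)&(y<.3)&(z<.04)&(z>0.0)),("cont",(S<50)&(V>150)&(z>0.03)&(z<0.05)&m&(y<-.25))]:
        k,l,s,_=cv2.connectedComponentsWithStats(mm.astype(np.uint8))
        for i in range(1,k):
            if s[i,4]<100: continue
            q=P[l==i]; 
            print(n,nm,s[i,:4],"rect",[np.round(a,1) for a in rect(q[:,:2]*1000)],"z",np.round(np.percentile(q[:,2],[5,50,95]),4))
            if nm=="orange":
                h=cv2.fitLine((q[:,:2]*1000).astype(np.float32),cv2.DIST_HUBER,0,.1,.1).ravel(); print("  line ang",np.degrees(np.arctan2(h[1],h[0])),h)
            if nm=="mint":
                hi=q
                print("   encl circ",cv2.minEnclosingCircle((hi[:,:2]*1000).astype(np.float32)))
                # ellipse fit on hull
                hh=cv2.convexHull((hi[:,:2]*1000).astype(np.float32)); print("   ell",cv2.fitEllipse(hh))
E
```

```text
scene orange [284 229  35  28] rect [array([ 417.4, -110.2]), array([96. , 26.1]), np.float64(26.0)] z [0.0076 0.0142 0.0198]
  line ang 25.998215 [   0.8988077    0.4383431  417.23972   -109.97947  ]
scene orange [311 273  48  56] rect [array([ 578.1, -110.1]), array([150.1,  27.3]), np.float64(14.9)] z [0.0083 0.0147 0.0198]
  line ang 11.032203 [ 9.8151976e-01  1.9136068e-01  5.7553998e+02 -1.0826211e+02]
scene mint [373 203  53  50] rect [array([486.7,  90.6]), array([137.4,  98.7]), np.float64(4.4)] z [0.0133 0.0178 0.0298]
   encl circ ((484.61480712890625, 107.22612762451172), 69.58968353271484)
   ell ((484.7776794433594, 94.08440399169922), (102.82257843017578, 140.5032501220703), 88.2015151977539)
scene cont [182 260  34  37] rect [array([ 427.8, -341. ]), array([57.9, 77.8]), np.float64(83.0)] z [0.0402 0.0436 0.0464]
scene cont [213 347  24  16] rect [array([ 613.3, -345.6]), array([45.2, 13.5]), np.float64(87.4)] z [0.0307 0.0398 0.0487]
side mint [266 178  54  37] rect [array([492.4, 114.9]), array([170.3, 136.1]), np.float64(51.6)] z [0.012  0.0165 0.0281]
   encl circ
[... 776 characters left out ...]
32] rect [array([ 601.3, -102.6]), array([94.1, 26.5]), np.float64(10.1)] z [0.0077 0.0122 0.0178]
  line ang 8.286325 [ 9.8956019e-01  1.4412002e-01  6.0240436e+02 -1.0229950e+02]
wrist orange [143 321  25  15] rect [array([ 512.1, -115.8]), array([24.6,  7.9]), np.float64(23.6)] z [0.0126 0.0161 0.018 ]
  line ang 17.759642 [ 9.52344477e-01  3.05024534e-01  5.11711060e+02 -1.15825554e+02]
wrist mint [  0   0 167 170] rect [array([482.5, 102.1]), array([136.9, 128.4]), np.float64(2.0)] z [0.0145 0.0165 0.0284]
   encl circ ((481.3554992675781, 106.48577117919922), 69.82077026367188)
   ell ((482.5717468261719, 105.78556060791016), (135.95530700683594, 137.80609130859375), 119.9822006225586)
```

```bash
cat >> h.py <<'E'
from scipy.spatial.transform import Rotation as Rn
def state():
    o=get_obs(); R=Rn.from_euler('xyz',o['orientation']).as_matrix(); p=np.array(o['eef_pos'])
    yaw=np.degrees(np.arctan2(R[1,0],R[0,0]))
    print("t %.2f tcp %s yaw %.1f tilt %.2f open %.1fmm F %s q6 %.2f"%(o['t'],np.round(p*1000,1),yaw,np.degrees(np.arccos(-R[2,1])),o['opening']*1000,np.round(o['contact_force'],1),o['q'][5]))
    return p,R,yaw
def plan(x,y,z,yaw):
    """turn about tool y first (degrees), then shift in turned tool axes (mm)"""
    p,R,y0=state(); dy=(yaw-y0+180)%360-180
    Rd=Rn.from_euler('z',yaw,degrees=True).as_matrix()@Rn.from_euler('x',-90,degrees=True).as_matrix()
    s=Rd.T@(np.array([x,y,z])-p*1000)
    rv=np.degrees(Rn.from_matrix(R.T@Rn.from_euler('z',-0,degrees=True).as_matrix()@Rd).as_rotvec())
    s0=R.T@(np.array([x,y,z])-p*1000)
    print("rotvec",np.round(rv,2),"shift after turn",np.round(s,1),"| shift before turn",np.round(s0,1))
E
python3 - <<'E'
from h import *
plan(545,-112,200,-76)
E
```

```text
t 0.15 tcp [6.745e+02 1.000e-01 2.302e+02] yaw 0.0 tilt 0.11 open 85.0mm F [ 0.2 -0.1 -0.2] q6 -0.15
rotvec [ 6.0e-02  7.6e+01 -1.0e-01] shift after turn [  77.5   30.2 -152.8] | shift before turn [-129.4   30.4 -112.1]
```

step_arm(targets=[[-0.032, 0.008, -0.028, 0, 0, 0, 0.2], [-0.032, 0.008, -0.028, 0, 0, 0, 0.2], [-0.032, 0.008, -0.028, 0, 0, 0, 0.2], [-0.032, 0.008, -0.028, 0, 0, 0, 0.2], [0, 0, 0, 0, 9.5, 0, 0.2], [0, 0, 0, 0, 9.5, 0, 0.2], [0, 0, 0, 0, 9.5, 0, 0.2], [0, 0, 0, 0, 9.5, 0, 0.2]])

```text
t: 1.15
eef_pos: [0.5467, -0.1119, 0.199]
orientation: [-1.571, 0.001, -0.669]
contact_force: [0.1, -0.0, 0.2]
opening: 0.051
```

step_arm(targets=[[0, 0, 0, 0, 9.5, 0, 0.2], [0, 0, 0, 0, 9.5, 0, 0.2], [0, 0, 0, 0, 9.5, 0, 0.2], [0, 0, 0, 0, 9.5, 0, 0.2], [0, 0, 0, 0, 0, 0, 0], [0, 0, 0, 0, 0, 0, 0]])

```text
t: 1.9
eef_pos: [0.5469, -0.1119, 0.1991]
orientation: [-1.571, 0.0, -1.324]
contact_force: [-0.5, -0.3, -0.5]
opening: 0.0423
```

```bash
python3 - <<'E'
from h import *
state()
p,d,c,P=cloud("wrist"); cv2.imwrite("pics/w1.png",p[:,:,::-1]); np.save("pics/w1.npy",P)
p,d,c,P=cloud("scene"); cv2.imwrite("pics/s1.png",p[:,:,::-1]); np.save("pics/s1.npy",P)
E
```

```text
t 1.90 tcp [ 546.9 -111.9  199.1] yaw -75.9 tilt 0.02 open 42.3mm F [-0.5 -0.3 -0.5] q6 0.94
```

View pics/w1.png

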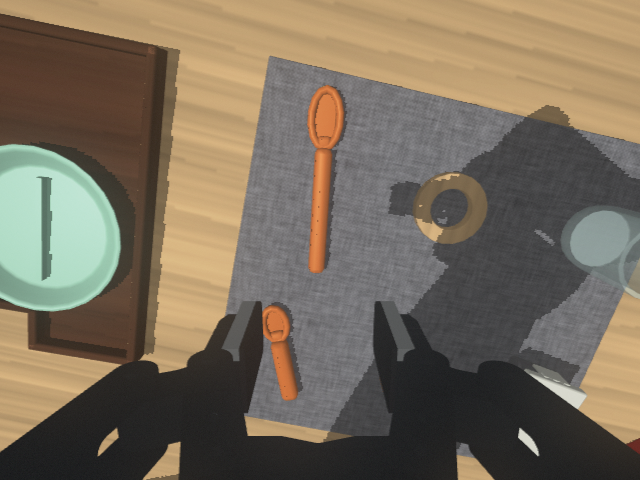

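View pics/s1.png

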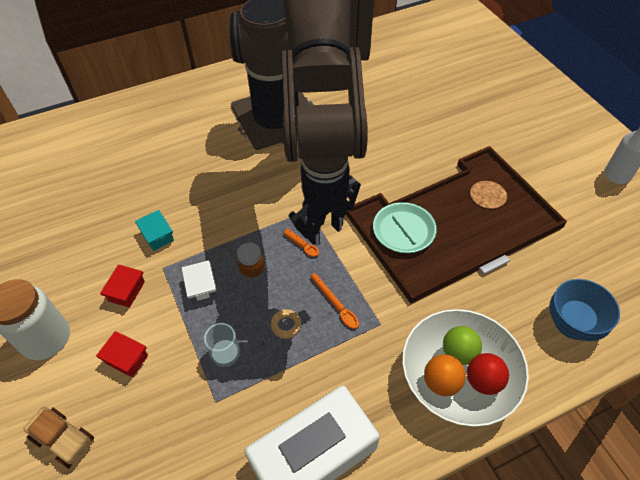

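Wrist view: the long spoon runs from handle end (318,270) to bowl tip (326,87), the short spoon from (290,398) to (276,305). The plate and tray are now unobstructed in the scene view (plate at (404,228), coaster at (489,194)).

```bash
python3 - <<'E'
from h import *
for n in ["w1","s1"]:
    p=cv2.imread(f"pics/{n}.png"); P=np.load(f"pics/{n}.npy"); x,y,z=[P[...,i] for i in range(3)]
    H,S,V=cv2.split(cv2.cvtColor(p,cv2.COLOR_BGR2HSV)); m=(x>0.3)&(x<0.75)
    for nm,mm in [("orange",((H<14)|(H>175))&(S>170)&(V>80)&m&(z<0.03)&(y<0.0)&(y>-.2)),("mint",(H>60)&(H<100)&(S>25)&(V>60)&m&(y>-0.02)&(y<.3)&(z<.04)&(z>0.0)),("cork",(H<20)&(S>70)&(V>130)&(z>0.008)&(z<0.03)&m&(y>0.1)),("tray",(V<80)&(H<20)&(z<.04)&m&(y>-.02)&(y<.5))]:
        k,l,s,_=cv2.connectedComponentsWithStats(mm.astype(np.uint8))
        for i in range(1,k):
            if s[i,4]<150: continue
            q=P[l==i][:,:2]*1000
            print(n,nm,s[i,:4],"rect",[np.round(a,1) for a in rect(q)],"z",np.round(np.percentile(P[l==i][:,2],[5,50,95]),4))
            if nm=="orange":
                u,ss,vt=np.linalg.svd(q-q.mean(0),full_matrices=False); a=vt[0]*np.sign(vt[0,0]); t=(q-q.mean(0))@a
                b=np.array([-a[1],a[0]]); 
                L=t.max()-t.min(); tt=t-t.min(); w=(q-q.mean(0))@b
                # handle centreline
                pts=[((q[(tt>lo)&(tt<lo+6)]).mean(0)) for lo in np.arange(4,L*.6,6)]; f=cv2.fitLine(np.array(pts,np.float32),cv2.DIST_L2,0,.1,.1).ravel()
                print("  handle ang",np.degrees(np.arctan2(f[1],f[0])),"L",L,"mid",q.mean(0)+a*(t.max()+t.min())/2)
            if nm=="mint": print("  ",cv2.fitEllipse(cv2.convexHull(q.astype(np.float32))))
E
```

```text
w1 orange [308  85  35  63] rect [array([625.4, -98.9]), array([46.5, 26.1]), np.float64(10.1)] z [0.0074 0.0112 0.013 ]
  handle ang 5.9323006 L 46.28780115573162 mid [ 625.84046614 -100.59912689]
w1 orange [315 150  14 122] rect [array([ 551.4, -114.8]), array([101.5,   5.9]), np.float64(11.4)] z [0.0155 0.0169 0.0182]
  handle ang 10.047364 L 101.5746088355809 mid [ 551.41730957 -115.1349663 ]
w1 orange [263 307  26  35] rect [array([ 441.1, -100.1]), array([34.2, 22.8]), np.float64(12.1)] z [0.0076 0.0113 0.0132]
  handle ang 15.744425 L 34.79823119054191 mid [441.36141561 -99.56831031]
w1 orange [272 343  25  57] rect [array([ 397.8, -117.4]), array([60.2, 12.9]), np.float64(25.0)] z [0.0156 0.0171 0.0184]
  handle ang 23.794794 L 60.15032757777334 mid [ 397.90431967 -117.5705998 ]
w1 mint [  0 144 121 167] rect [array([481.9,  90.6]), array([138.7, 106.2]), np.float64(1.4)] z [0.0144 0.0161 0.0284]
   ((480.9768371582031, 95.8750228881836), (113.68326568603516, 143.0765838623047), 97.5733642578125)
w1 tray [  0  14 105  23] rect [array([637.6, 106.3]), array([ 3.9, 75.8]), np.f
[... 919 characters left out ...]
 mid [ 417.43847998 -109.40218945]
s1 orange [311 273  48  56] rect [array([ 577.7, -108. ]), array([148.8,  25.9]), np.float64(11.7)] z [0.0079 0.0143 0.0196]
  handle ang 10.561682 L 148.854637523147 mid [ 577.56106603 -107.38846667]
s1 mint [373 202  63  51] rect [array([479.8, 111.3]), array([141.1, 148. ]), np.float64(35.5)] z [0.0134 0.0183 0.0296]
   ((478.3537902832031, 114.37763977050781), (139.5098876953125, 156.94924926757812), 47.47725296020508)
s1 cork [470 181  37  27] rect [array([477. , 339.6]), array([81.4, 85.3]), np.float64(16.8)] z [0.0123 0.0154 0.0189]
s1 tray [345 147 221 157] rect [array([500. , 229.8]), array([272.4, 413.4]), np.float64(3.4)] z [0.0077 0.0118 0.0233]
```

```bash
python3 - <<'E'
from h import *
plan(574.5,-110,6,-79.5)
E
```

```text
t 2.00 tcp [ 546.9 -112.   199.2] yaw -75.9 tilt 0.01 open 42.6mm F [-0.2  0.3  0.2] q6 0.94
rotvec [ 0.01  3.58 -0.  ] shift after turn [  3.1 193.2  27.5] | shift before turn [  4.8 193.2  27.2]
```

step_arm(targets=[[0, 0, 0, 0, 3.6, 0, 0], [0.003, 0.04, 0.0275, 0, 0, 0, 0], [0, 0.05, 0, 0, 0, 0, 0], [0, 0.05, 0, 0, 0, 0, 0], [0, 0.033, 0, 0, 0, 0, 0], [0, 0.014, 0, 0, 0, 0, 0], [0, 0.006, 0, 0, 0, 0, 0], [0, 0, 0, 0, 0, 0, 0]])

```text
t: 3.0
eef_pos: [0.5755, -0.1103, 0.0074]
orientation: [-1.569, -0.001, -1.389]
contact_force: [0.6, 0.2, 0.3]
opening: 0.0426
```

```bash
python3 - <<'E'
from h import *
plan(574.5,-110,6,-79.5)
p,d,c,P=cloud("wrist"); cv2.imwrite("pics/w2.png",p[:,:,::-1])
E
```

```text
t 3.00 tcp [ 575.5 -110.3    7.4] yaw -79.6 tilt 0.11 open 42.6mm F [0.6 0.2 0.3] q6 1.03
rotvec [-0.09 -0.09  0.06] shift after turn [-0.5  1.4 -0.9] | shift before turn [-0.5  1.4 -0.9]
```

View pics/w2.png

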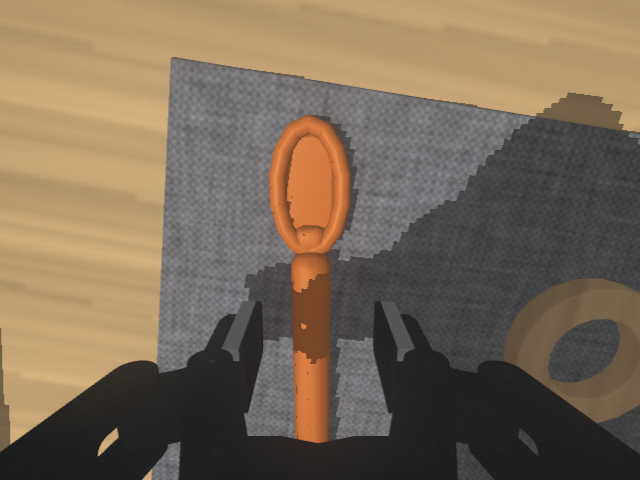

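The handle (312,350) sits between the pads and is aligned with them. Closing now, then lifting.

step_arm(targets=[[0, 0.001, 0, 0, 0, 0, -1], [0, 0, 0, 0, 0, 0, -1], [0, 0, 0, 0, 0, 0, -1], [0, 0, 0, 0, 0, 0, -1], [0, 0, 0, 0, 0, 0, -1], [0, -0.02, 0, 0, 0, 0, -1], [0, -0.04, 0, 0, 0, 0, -1], [0, -0.05, 0, 0, 0, 0, -1]])

```text
t: 4.05
eef_pos: [0.5734, -0.1095, 0.1158]
orientation: [-1.573, 0.002, -1.389]
contact_force: [0.2, -0.7, 1.0]
opening: 0.0121
```

```bash
python3 - <<'E'
from h import *
state()
p,d,c,P=cloud("wrist"); cv2.imwrite("pics/w3.png",p[:,:,::-1])
# target
th=np.radians(3.3); T=np.array([[np.cos(th),-np.sin(th)],[np.sin(th),np.cos(th)]])
print(np.array([481.5,107])+T@[106,0])
plan(587.3,113.1,110,3.3)
E
```

```text
t 4.05 tcp [ 573.4 -109.5  115.8] yaw -79.6 tilt 0.17 open 12.1mm F [ 0.2 -0.7  1. ] q6 1.03
[587.32423256 113.10178686]
t 4.10 tcp [ 578.4 -111.1  124.9] yaw -79.6 tilt 0.66 open 12.3mm F [3.7 0.1 3.3] q6 1.03
rotvec [ -0.22 -82.88   0.69] shift after turn [ 21.8  14.9 223.4] | shift before turn [-219.    14.1   49.2]
```

View pics/w3.png

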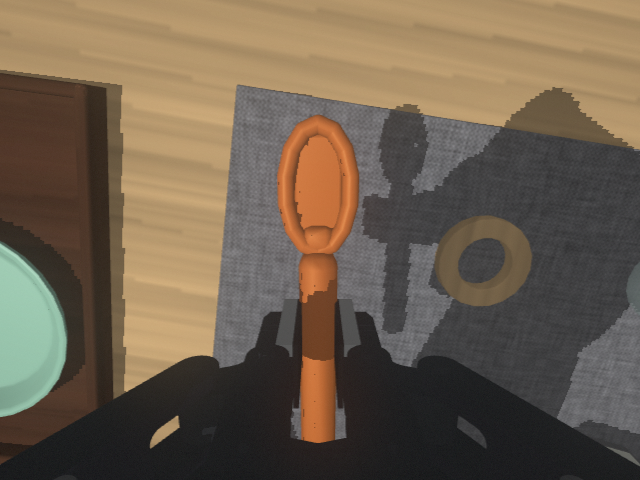

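step_arm(targets=[[0, 0, 0, 0, 0, 0, -1], [-0.04, 0, 0.01, 0, 0, 0, -1], [-0.045, 0, 0.01, 0, 0, 0, -1], [-0.045, 0, 0.01, 0, 0, 0, -1], [-0.045, 0, 0.01, 0, 0, 0, -1], [-0.044, 0, 0.01, 0, 0, 0, -1], [0, 0, 0, 0, -10.3, 0, -1], [0, 0, 0, 0, -10.3, 0, -1]])

```text
t: 5.1
eef_pos: [0.5825, 0.1154, 0.1132]
orientation: [-1.574, 0.002, -1.022]
contact_force: [-1.1, -0.0, 0.1]
opening: 0.0122
```

step_arm(targets=[[0, 0, 0, 0, -10.3, 0, -1], [0, 0, 0, 0, -10.3, 0, -1], [0, 0, 0, 0, -10.3, 0, -1], [0, 0, 0, 0, -10.3, 0, -1], [0, 0, 0, 0, -10.3, 0, -1], [0, 0, 0, 0, -10.3, 0, -1], [0, 0, 0, 0, 0, 0, -1], [0, 0, 0, 0, 0, 0, -1]])

```text
t: 6.1
eef_pos: [0.5835, 0.1144, 0.1143]
orientation: [-1.571, 0.002, 0.046]
contact_force: [0.5, 0.3, 0.1]
opening: 0.0121
```

```bash
python3 - <<'E'
from h import *
plan(587.3,113.1,15,3.3)
p,d,c,P=cloud("scene"); cv2.imwrite("pics/s3.png",p[:,:,::-1])
p,d,c,P=cloud("wrist"); cv2.imwrite("pics/w4.png",p[:,:,::-1])
E
```

```text
t 6.10 tcp [583.5 114.4 114.3] yaw 2.6 tilt 0.11 open 12.1mm F [0.5 0.3 0.1] q6 -0.02
rotvec [-0.   -0.65 -0.11] shift after turn [ 3.7 99.3 -1.5] | shift before turn [ 3.9 99.3 -1.5]
```

View pics/w4.png

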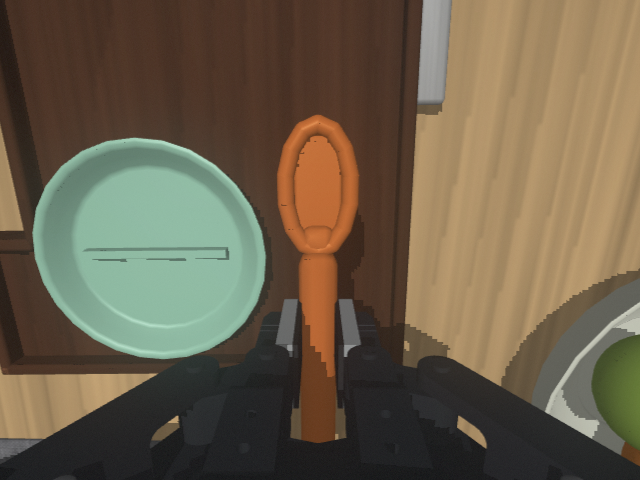

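```bash
python3 - <<'E'
from h import *
state()
p,d,c,P=cloud("wrist"); x,y,z=[P[...,i]*1000 for i in range(3)]
H,S,V=cv2.split(cv2.cvtColor(p,cv2.COLOR_RGB2HSV))
m=(H>60)&(H<100)&(S>25)&(V>60)&(z>10)&(z<35)
q=P[m][:,:2]*1000; print("plate",rect(q),cv2.minEnclosingCircle(q.astype(np.float32)),np.percentile(z[m],[50,98]))
m=((H<14)|(H>175))&(S>150)&(V>70)&(z>50)&(z<180)
mm=m.copy(); mm[255:]=False; mm[:,:270]=False;mm[:,370:]=False; q=P[mm]*1000; print("bowl",rect(q[:,:2]),np.percentile(q[:,2],[2,50,98]))
mm=m.copy(); mm[:258]=False;mm[295:]=False; mm[:,:285]=False;mm[:,350:]=False; q=P[mm]*1000; print("handle",rect(q[:,:2]),np.percentile(q[:,2],[2,50,98]))
E
```

```text
t 6.20 tcp [583.9 114.4 114.8] yaw 2.7 tilt 0.06 open 12.2mm F [-0.1  0.6 -0.3] q6 -0.02
plate ((483.6076354980469, 104.1881103515625), (137.9746856689453, 143.36659240722656), 35.681419372558594) ((477.5882873535156, 102.90186309814453), 74.98286437988281) [16.5036036  28.76871158]
bowl ((580.2700805664062, 165.0970916748047), (28.186044692993164, 48.372657775878906), 1.6898657083511353) [115.21170976 118.89064735 121.15665686]
handle ((581.8540649414062, 134.2811279296875), (13.606038093566895, 14.917930603027344), 2.5957190990448) [120.51117511 124.29721763 126.07884814]
```

step_arm(targets=[[0.0035, 0.02, 0, 0, -0.6, 0, -1], [0, 0.03, 0, 0, 0, 0, -1], [0, 0.025, 0, 0, 0, 0, -1], [0, 0.015, 0, 0, 0, 0, -1], [0, 0.007, 0, 0, 0, 0, -1], [0, 0, 0, 0, 0, 0, -1], [0, 0, 0, 0, 0, 0, -1]])

```text
t: 7.12
eef_pos: [0.5886, 0.1147, 0.0194]
orientation: [-1.571, -0.002, 0.059]
contact_force: [0.3, -0.5, -0.2]
opening: 0.0122
```

step_arm(targets=[[0, 0.003, 0, 0, 0, 0, -1], [0, 0.002, 0, 0, 0, 0, -1], [0, 0, 0, 0, 0, 0, -1], [0, 0, 0, 0, 0, 0, -1]])

```text
t: 7.62
eef_pos: [0.5881, 0.1147, 0.0137]
orientation: [-1.571, -0.001, 0.059]
contact_force: [1.2, -0.4, 1.2]
opening: 0.0121
```

step_arm(targets=[[0, 0, 0, 0, 0, 0, -0.4], [0, 0, 0, 0, 0, 0, -0.4], [0, 0, 0, 0, 0, 0, -0.4], [0, -0.015, 0, 0, 0, 0, -0.4], [0, -0.04, 0, 0, 0, 0, -0.4], [0, -0.05, 0, 0, 0, 0, 0], [0, -0.05, 0, 0, 0, 0, 0], [0, 0, 0, 0, 0, 0, 0.5]])

```text
t: 8.62
eef_pos: [0.5914, 0.1148, 0.1758]
orientation: [-1.571, -0.013, 0.06]
contact_force: [0.2, 0.5, 0.6]
opening: 0.0595
```

```bash
python3 - <<'E'
from h import *
plan(427,-342.5,150,-97.5)
p,d,c,P=cloud("wrist"); cv2.imwrite("pics/w5.png",p[:,:,::-1]); x,y,z=[P[...,i]*1000 for i in range(3)]
H,S,V=cv2.split(cv2.cvtColor(p,cv2.COLOR_RGB2HSV))
m=(H>60)&(H<100)&(S>25)&(V>60)&(z>10)&(z<35)
q=P[m][:,:2]*1000; print("plate",rect(q),cv2.minEnclosingCircle(q.astype(np.float32)))
m=((H<14)|(H>175))&(S>170)&(V>80)&(z>10)&(z<35)&(x<680)&(y>0)
q=P[m]*1000; print("spoon",rect(q[:,:2]),np.percentile(q[:,2],[2,50,98]))
E
```

```text
t 8.62 tcp [591.4 114.8 175.8] yaw 3.4 tilt 0.74 open 59.5mm F [0.2 0.5 0.6] q6 -0.04
rotvec [ -0.63 100.91   0.56] shift after turn [ 474.9   25.8 -103.3] | shift before turn [-191.6   23.6 -446.7]
plate ((481.85369873046875, 106.42561340332031), (137.76820373535156, 137.59750366210938), 87.2593765258789) ((482.9034118652344, 104.61077117919922), 71.24117279052734)
spoon ((587.03466796875, 112.60260009765625), (27.805994033813477, 153.1584014892578), 3.8056724071502686) [14.24289689 20.0932874  25.02269794]
```

View pics/w5.png

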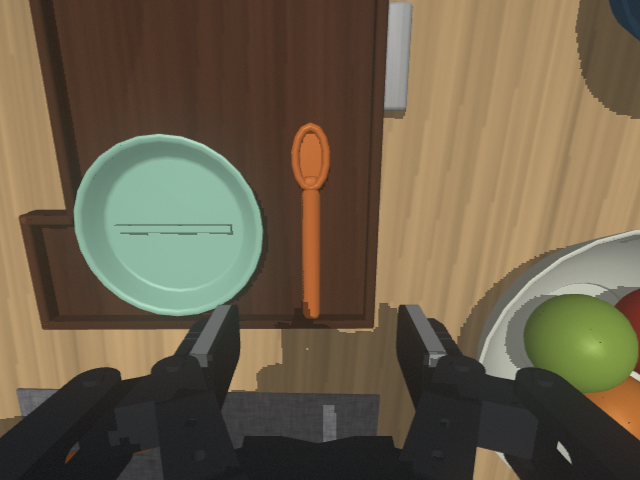

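Spoon measured at (587,112.6), which is +105 mm in x and 0 mm in y in the plate frame, flat and parallel. Now the container.

step_arm(targets=[[-0.024, 0, -0.056, 0, 0, 0, 1], [-0.024, 0, -0.056, 0, 0, 0, 1], [-0.024, 0, -0.056, 0, 0, 0, 1], [-0.024, 0, -0.056, 0, 0, 0, 1], [-0.024, 0, -0.056, 0, 0, 0, 1], [-0.024, 0, -0.056, 0, 0, 0, 1], [-0.024, 0, -0.056, 0, 0, 0, 1], [-0.024, 0, -0.055, 0, 0, 0, 1]])

```text
t: 9.68
eef_pos: [0.4209, -0.344, 0.167]
orientation: [-1.569, 0.001, 0.059]
contact_force: [0.5, -0.2, 0.5]
opening: 0.0853
```

step_arm(targets=[[0, 0, 0, 0, 10.1, 0, 1], [0, 0, 0, 0, 10.1, 0, 1], [0, 0, 0, 0, 10.1, 0, 1], [0, 0, 0, 0, 10.1, 0, 1], [0, 0, 0, 0, 10.1, 0, 1], [0, 0, 0, 0, 10.1, 0, 1], [0, 0, 0, 0, 10.1, 0, 1], [0, 0, 0, 0, 10.1, 0, 1]])

```text
t: 10.68
eef_pos: [0.4218, -0.3421, 0.1667]
orientation: [-1.572, 0.003, -1.357]
contact_force: [0.8, 0.2, 0.3]
opening: 0.0851
```

step_arm(targets=[[0, 0, 0, 0, 10.1, 0, 1], [0, 0, 0, 0, 10.1, 0, 1], [0, 0, 0, 0, 0, 0, 1], [0, 0, 0, 0, 0, 0, 1]])

```text
t: 11.18
eef_pos: [0.4222, -0.3425, 0.1675]
orientation: [-1.572, 0.001, -1.701]
contact_force: [-0.2, 0.1, -0.2]
opening: 0.0855
```

```bash
python3 - <<'E'
from h import *
plan(427,-342.5,150,-97.5)
p,d,c,P=cloud("wrist"); cv2.imwrite("pics/w6.png",p[:,:,::-1]);np.save("pics/w6.npy",P); x,y,z=[P[...,i]*1000 for i in range(3)]
H,S,V=cv2.split(cv2.cvtColor(p,cv2.COLOR_RGB2HSV))
m=(S<60)&(V>140)&(z>38)&(z<50)
q=P[m]*1000; print("lid",rect(q[:,:2]),np.percentile(q[:,2],[2,50,98]))
E
```

```text
t 11.18 tcp [ 422.2 -342.5  167.5] yaw -97.5 tilt 0.09 open 85.5mm F [-0.2  0.1 -0.2] q6 0.83
rotvec [ 0.07  0.04 -0.06] shift after turn [-0.7 17.5  4.7] | shift before turn [-0.6 17.5  4.8]
lid ((476.7300720214844, -349.71710205078125), (57.81061935424805, 176.59202575683594), 83.00524139404297) [41.39255375 43.22323704 45.09436935]
```

View pics/w6.png

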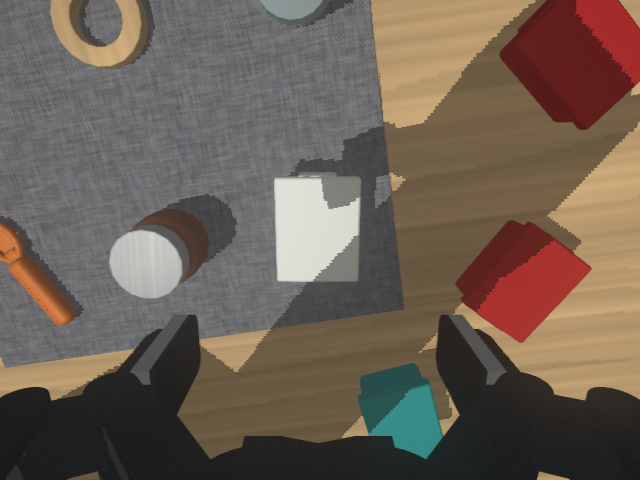

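```bash
python3 - <<'E'
from h import *
P=np.load("pics/w6.npy"); p=cv2.imread("pics/w6.png"); x,y,z=[P[...,i]*1000 for i in range(3)]
H,S,V=cv2.split(cv2.cvtColor(p,cv2.COLOR_BGR2HSV)); 
m=np.zeros((480,640),bool); m[176:286,270:365]=True; m&=(z>40)&(z<47)
q=P[m]*1000; print("lid",rect(q[:,:2]),np.percentile(q[:,2],[2,50,98]))
m=(H>80)&(H<100)&(S>120)&(z<60)&(x<420); q=P[m]*1000; print("teal",rect(q[:,:2]),q.min(0),q.max(0))
m=np.zeros((480,640),bool); m[225:300,105:190]=True; m&=(z>58)&(z<68); q=P[m]*1000; print("jar",rect(q[:,:2]))
E
```

```text
lid ((425.70501708984375, -343.60150146484375), (58.07081604003906, 74.18760681152344), 82.5478744506836) [41.59273117 43.20829125 44.57434474]
teal ((255.11074829101562, -391.588623046875), (71.60086059570312, 56.55339431762695), 8.942378044128418) [ 221.33557165 -422.05640789    3.41743119] [ 293.76272274 -359.08804852   42.62412104]
jar ((423.0345153808594, -231.21632385253906), (47.48221206665039, 48.07283020019531), 10.720937728881836)
```

```bash
python3 - <<'E'
from h import *
plan(426,-343.3,10,-97.5)
E
```

```text
t 11.22 tcp [ 422.3 -342.6  167.7] yaw -97.5 tilt 0.07 open 85.3mm F [-0.2 -1.2  0.1] q6 0.83
rotvec [ 0.05  0.02 -0.05] shift after turn [  0.2 157.7   3.7] | shift before turn [  0.3 157.7   3.9]
```

step_arm(targets=[[0, 0.05, 0.0038, 0, 0, 0, 1], [0, 0.05, 0, 0, 0, 0, 1], [0, 0.035, 0, 0, 0, 0, 1], [0, 0.02, 0, 0, 0, 0, 1], [0, 0.003, 0, 0, 0, 0, 1], [0, 0, 0, 0, 0, 0, 1]])

```text
t: 11.98
eef_pos: [0.4267, -0.3439, 0.0109]
orientation: [-1.57, -0.001, -1.703]
contact_force: [0.8, 0.9, -0.5]
opening: 0.0852
```

step_arm(targets=[[0, 0, 0, 0, 0, 0, -1], [0, 0, 0, 0, 0, 0, -1], [0, 0, 0, 0, 0, 0, -1], [0, 0, 0, 0, 0, 0, -1], [0, -0.02, 0, 0, 0, 0, -1], [0, -0.04, 0, 0, 0, 0, -1], [0, -0.05, 0, 0, 0, 0, -1], [0, -0.02, 0, 0, 0, 0, -1]])

```text
t: 12.98
eef_pos: [0.4271, -0.3444, 0.1433]
orientation: [-1.567, -0.003, -1.703]
contact_force: [-1.0, 0.6, -2.2]
opening: 0.057
```

```bash
python3 - <<'E'
from h import *
plan(426,-343.3,10,-97.5)
p,d,c,P=cloud("wrist"); cv2.imwrite("pics/w7.png",p[:,:,::-1]);np.save("pics/w7.npy",P)
p,d,c,P=cloud("side"); cv2.imwrite("pics/d7.png",p[:,:,::-1])
E
```

```text
t 12.97 tcp [ 427.1 -344.4  143.3] yaw -97.6 tilt 0.27 open 57.0mm F [-1.   0.6 -2.2] q6 0.84
rotvec [-0.19 -0.09  0.19] shift after turn [ -0.9 133.3  -1.3] | shift before turn [ -1.4 133.3  -1.7]
```

View pics/w7.png

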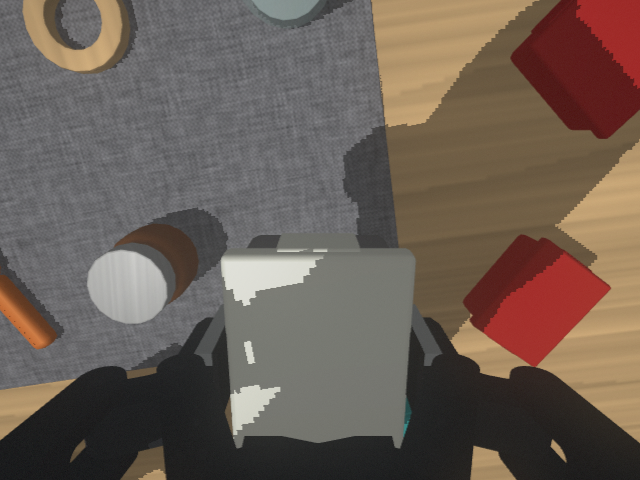

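View pics/d7.png

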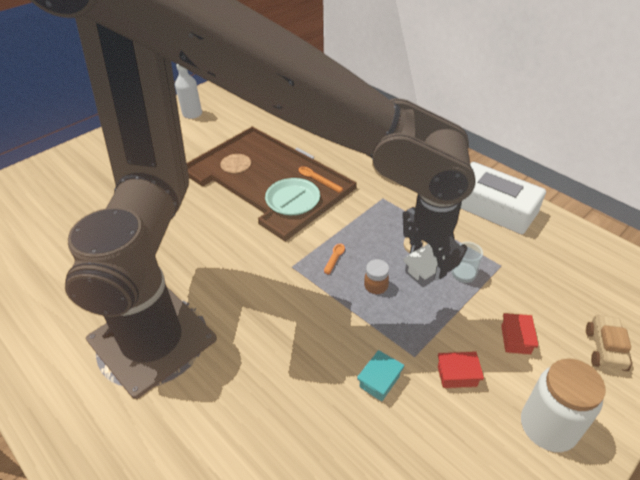

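```bash
python3 - <<'E'
from h import *
plan(480.1,236.7,140,3.3)
E
```

```text
t 13.07 tcp [ 427.3 -344.6  143. ] yaw -97.6 tilt 0.32 open 57.1mm F [ 0.   0.2 -2.2] q6 0.84
rotvec [ 2.0000e-02 -1.0089e+02  3.7000e-01] shift after turn [ 86.1   3.  577.3] | shift before turn [-583.2    0.7  -24.5]
```

step_arm(targets=[[-0.03, 0, -0.001, 0, 0, 0, -1], [-0.05, 0, -0.002, 0, 0, 0, -1], [-0.05, 0, -0.002, 0, 0, 0, -1], [-0.05, 0, -0.002, 0, 0, 0, -1], [-0.05, 0, -0.002, 0, 0, 0, -1], [-0.05, 0, -0.002, 0, 0, 0, -1], [-0.05, 0, -0.002, 0, 0, 0, -1], [-0.05, 0, -0.002, 0, 0, 0, -1]])

```text
t: 14.08
eef_pos: [0.4602, 0.0369, 0.1382]
orientation: [-1.574, -0.0, -1.704]
contact_force: [0.4, -0.1, -1.6]
opening: 0.057
```

step_arm(targets=[[-0.05, 0, -0.002, 0, 0, 0, -1], [-0.05, 0, -0.002, 0, 0, 0, -1], [-0.05, 0, -0.003, 0, 0, 0, -1], [-0.03, 0, -0.002, 0, 0, 0, -1], [-0.02, 0, -0.002, 0, 0, 0, -1], [0, 0, 0, 0, -9.5, 0, -1], [0, 0, 0, 0, -9.5, 0, -1], [0, 0, 0, 0, -9.5, 0, -1]])

```text
t: 15.08
eef_pos: [0.4765, 0.2343, 0.1388]
orientation: [-1.573, -0.0, -1.201]
contact_force: [-0.4, -0.6, -1.8]
opening: 0.0571
```

step_arm(targets=[[0, 0, 0, 0, -10.2, 0, -1], [0, 0, 0, 0, -10.2, 0, -1], [0, 0, 0, 0, -10.2, 0, -1], [0, 0, 0, 0, -10.2, 0, -1], [0, 0, 0, 0, -10.2, 0, -1], [0, 0, 0, 0, -10.2, 0, -1], [0, 0, 0, 0, -10.2, 0, -1], [0, 0, 0, 0, 0, 0, -1]])

```text
t: 16.08
eef_pos: [0.4767, 0.2342, 0.1391]
orientation: [-1.571, 0.002, 0.037]
contact_force: [-0.3, -0.1, -2.0]
opening: 0.0571
```

```bash
python3 - <<'E'
from h import *
plan(480.1,236.7,18,3.3)
p,d,c,P=cloud("wrist"); cv2.imwrite("pics/w8.png",p[:,:,::-1]);np.save("pics/w8.npy",P)
x,y,z=[P[...,i]*1000 for i in range(3)]
print("lid z", np.nanmedian(z[300:400,260:380]), "lid far edge y", y[262:268,318])
E
```

```text
t 16.07 tcp [476.7 234.2 139.1] yaw 2.1 tilt 0.12 open 57.1mm F [-0.3 -0.1 -2. ] q6 0.23
rotvec [ 0.04 -1.16 -0.12] shift after turn [  3.6 121.1   2.3] | shift before turn [  3.8 121.1   2.4]
lid z 170.28433956547977 lid far edge y [267.1909288  267.23916715 266.94113961 266.33442303 266.18273723
 265.87828169]
```

View pics/w8.png

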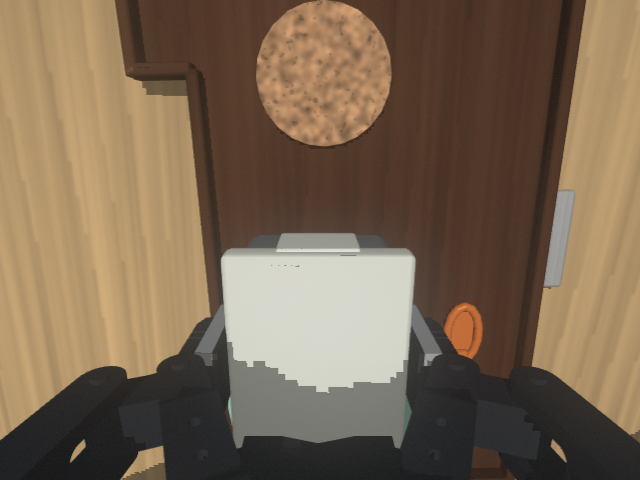

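step_arm(targets=[[0.0037, 0, 0.0023, 0, -1.2, 0, -1], [0, 0.03, 0, 0, 0, 0, -1], [0, 0.035, 0, 0, 0, 0, -1], [0, 0.03, 0, 0, 0, 0, -1], [0, 0.015, 0, 0, 0, 0, -1], [0, 0.005, 0, 0, 0, 0, -1], [0, 0, 0, 0, 0, 0, -1], [0, 0, 0, 0, 0, 0, -1]])

```text
t: 17.12
eef_pos: [0.482, 0.2377, 0.0267]
orientation: [-1.57, -0.003, 0.061]
contact_force: [0.1, 0.5, -1.7]
opening: 0.0573
```

```bash
python3 - <<'E'
from h import *
plan(480.1,236.7,18.8,3.3)
E
```

```text
t 17.12 tcp [482.  237.7  26.7] yaw 3.5 tilt 0.15 open 57.3mm F [ 0.1  0.5 -1.7] q6 0.21
rotvec [-0.03  0.2   0.14] shift after turn [-1.9  7.9 -0.8] | shift before turn [-1.9  7.9 -0.8]
```

step_arm(targets=[[-0.001, 0.003, -0.001, 0, 0, 0, -1], [0, 0.003, 0, 0, 0, 0, -1], [0, 0.002, 0, 0, 0, 0, -1], [0, 0, 0, 0, 0, 0, -1], [0, 0, 0, 0, 0, 0, -1]])

```text
t: 17.75
eef_pos: [0.4801, 0.2362, 0.0189]
orientation: [-1.571, 0.001, 0.061]
contact_force: [-5.7, -2.3, 8.6]
opening: 0.0571
```

step_arm(targets=[[0, 0, 0, 0, 0, 0, 1], [0, 0, 0, 0, 0, 0, 1], [0, 0, 0, 0, 0, 0, 1], [0, -0.02, 0, 0, 0, 0, 1], [0, -0.04, 0, 0, 0, 0, 1], [0, -0.06, 0, 0, 0, 0, 1], [0, -0.05, 0, 0, 0, 0, 0.2], [0, 0, 0, 0, 0, 0, 0]])

```text
t: 18.75
eef_pos: [0.4831, 0.2372, 0.193]
orientation: [-1.569, -0.011, 0.061]
contact_force: [0.7, 1.0, -0.5]
opening: 0.0515
```

```bash
python3 - <<'E'
from h import *
plan(413.5,-111,180,-66)
p,d,c,P=cloud("wrist"); cv2.imwrite("pics/w9.png",p[:,:,::-1]);np.save("pics/w9.npy",P)
x,y,z=[P[...,i]*1000 for i in range(3)]
m=(z>46)&(z<56)&(y<300)&(y>180)&(x>400)&(x<560); q=P[m]*1000; print(rect(q[:,:2]),np.percentile(q[:,2],[2,50,98]))
E
```

```text
t 18.75 tcp [483.1 237.2 193. ] yaw 3.5 tilt 0.64 open 51.5mm F [ 0.7  1.  -0.5] q6 0.21
rotvec [-0.49 69.51  0.47] shift after turn [ 289.8   13.  -205.2] | shift before turn [ -90.9   11.3 -343.3]
((478.862060546875, 234.7295684814453), (58.163658142089844, 75.27853393554688), 3.5681509971618652) [48.38343833 50.06532115 51.52016675]
```

View pics/w9.png

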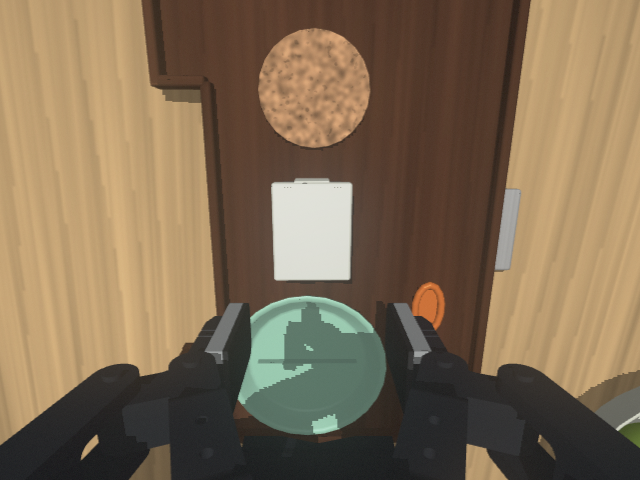

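Container measured at (479,235), yaw 3.6°, lid at z 50 mm (flat), about 129 mm from the plate and 103 mm from the coaster. Next the short spoon.

step_arm(targets=[[-0.01, 0, -0.043, 0, 0, 0, 0], [-0.01, 0, -0.05, 0, 0, 0, 0], [-0.01, 0, -0.05, 0, 0, 0, 0], [-0.01, 0, -0.05, 0, 0, 0, 0], [-0.012, 0, -0.05, 0, 0, 0, 0], [-0.012, 0, -0.05, 0, 0, 0, 0], [-0.012, 0, -0.05, 0, 0, 0, 0], [-0.012, 0, 0, 0, 0, 0, 0]])

```text
t: 19.8
eef_pos: [0.4117, -0.1136, 0.1855]
orientation: [-1.569, 0.003, 0.056]
contact_force: [-0.2, 0.8, 0.5]
opening: 0.0427
```

step_arm(targets=[[0, 0, 0, 0, 9.9, 0, 0], [0, 0, 0, 0, 9.9, 0, 0], [0, 0, 0, 0, 9.9, 0, 0], [0, 0, 0, 0, 9.9, 0, 0], [0, 0, 0, 0, 9.9, 0, 0], [0, 0, 0, 0, 9.9, 0, 0], [0, 0, 0, 0, 9.9, 0, 0], [0, 0, 0, 0, 0, 0, 0]])

```text
t: 20.8
eef_pos: [0.4122, -0.1103, 0.1858]
orientation: [-1.572, 0.003, -1.145]
contact_force: [-0.9, -0.1, 0.4]
opening: 0.043
```

```bash
python3 - <<'E'
from h import *
plan(417.2,-109.4,60,-66)
p,d,c,P=cloud("wrist"); cv2.imwrite("pics/w10.png",p[:,:,::-1]);np.save("pics/w10.npy",P)
x,y,z=[P[...,i]*1000 for i in range(3)]
H,S,V=cv2.split(cv2.cvtColor(p,cv2.COLOR_RGB2HSV))
m=((H<14)|(H>175))&(S>170)&(V>70)&(z<30)&(x<500); q=P[m]*1000; print(rect(q[:,:2]),np.percentile(q[:,2],[2,50,98]))
for lo,hi in [(5,13.5),(14.5,20)]:
    q=P[m&(z>lo)&(z<hi)]*1000; print(rect(q[:,:2]))
E
```

```text
t 20.80 tcp [ 412.2 -110.3  185.8] yaw -65.6 tilt 0.18 open 43.0mm F [-0.9 -0.1  0.4] q6 0.65
rotvec [ 0.1   0.37 -0.15] shift after turn [  1.3 125.8   5. ] | shift before turn [  1.6 125.7   5.2]
((374.9516906738281, -274.875), (401.66900634765625, 80.07019805908203), 76.91670989990234) [ 7.1462439  15.17649408 25.36973608]
((398.18841552734375, -280.3392028808594), (401.86236572265625, 35.52416229248047), 76.41122436523438)
((367.08123779296875, -278.9174499511719), (369.916015625, 52.94197082519531), 79.48410034179688)
```

View pics/w10.png

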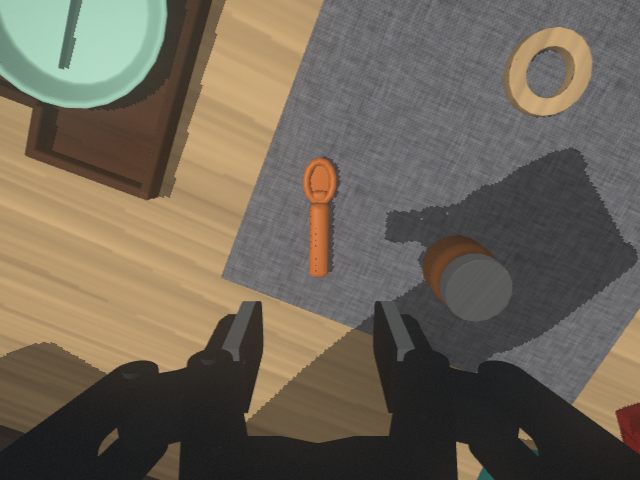

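```bash
python3 - <<'E'
from h import *
P=np.load("pics/w10.npy"); p=cv2.imread("pics/w10.png"); z=P[...,2]*1000
H,S,V=cv2.split(cv2.cvtColor(p,cv2.COLOR_BGR2HSV))
m=((H<14)|(H>175))&(S>170)&(V>70); m[:,:295]=0;m[:,345:]=0; m[:150]=0;m[285:]=0
q=P[m]*1000; print(rect(q[:,:2]),np.percentile(q[:,2],[2,50,98]))
m[204:]=0;q=P[m]*1000; print(rect(q[:,:2]))
plan(417.2,-109.4,6,-66)
E
```

```text
((413.4847412109375, -113.25159454345703), (91.75923156738281, 21.976476669311523), 27.385467529296875) [nan nan nan]
((440.7450866699219, -98.58287811279297), (34.612483978271484, 17.25657081604004), 34.086116790771484)
t 20.85 tcp [ 412.3 -110.5  186. ] yaw -65.6 tilt 0.15 open 42.5mm F [-0.1 -0.3 -0.5] q6 0.64
rotvec [ 0.08  0.42 -0.12] shift after turn [  1.  180.    4.9] | shift before turn [  1.4 180.    5.1]
```

step_arm(targets=[[0.001, 0.03, 0.005, 0, 0, 0, 0], [0, 0.05, 0, 0, 0, 0, 0], [0, 0.05, 0, 0, 0, 0, 0], [0, 0.03, 0, 0, 0, 0, 0], [0, 0.015, 0, 0, 0, 0, 0], [0, 0.005, 0, 0, 0, 0, 0], [0, 0, 0, 0, 0, 0, 0]])

```text
t: 21.72
eef_pos: [0.4187, -0.1106, 0.008]
orientation: [-1.57, -0.001, -1.148]
contact_force: [-0.3, 0.5, 0.2]
opening: 0.0425
```

```bash
python3 - <<'E'
from h import *
plan(417,-110,6,-66)
p,d,c,P=cloud("wrist"); cv2.imwrite("pics/w11.png",p[:,:,::-1])
E
```

```text
t 21.73 tcp [ 418.7 -110.6    8. ] yaw -65.8 tilt 0.08 open 42.5mm F [-0.3  0.5  0.2] q6 0.65
rotvec [-0.05  0.24  0.06] shift after turn [-1.2  2.  -1.3] | shift before turn [-1.3  2.  -1.3]
```

View pics/w11.png

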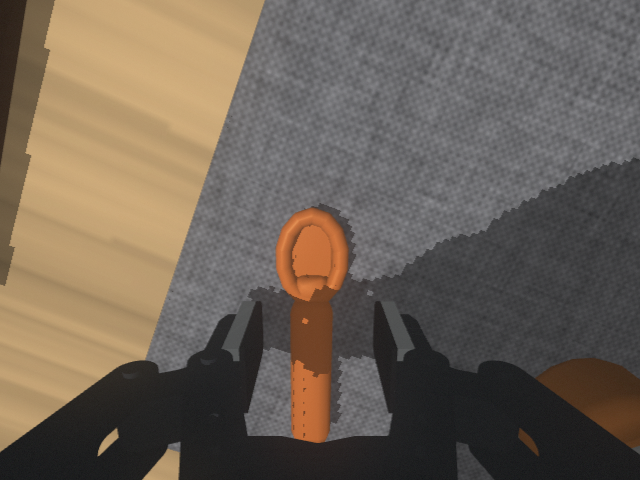

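The handle (312,370) is between the pads, but they reach the bowl's shoulder. Backing off 3 mm and lowering 2 mm before closing.

step_arm(targets=[[-0.001, 0.002, -0.003, 0, 0, 0, 0], [0, 0, 0, 0, 0, 0, -1], [0, 0, 0, 0, 0, 0, -1], [0, 0, 0, 0, 0, 0, -1], [0, 0, 0, 0, 0, 0, -1], [0, -0.02, 0, 0, 0, 0, -1], [0, -0.05, 0, 0, 0, 0, -1], [0, -0.05, 0, 0, 0, 0, -1]])

```text
t: 22.78
eef_pos: [0.4142, -0.1103, 0.1258]
orientation: [-1.572, 0.001, -1.148]
contact_force: [1.4, -0.1, -0.3]
opening: 0.0141
```

step_arm(targets=[[0, -0.03, 0, 0, 0, 0, -1], [0, 0, 0, 0, 0, 0, -1], [0, 0, 0, 0, 0, 0, -1]])

```text
t: 23.15
eef_pos: [0.414, -0.1102, 0.1538]
orientation: [-1.572, 0.002, -1.148]
contact_force: [0.5, 0.2, -0.3]
opening: 0.0141
```

```bash
python3 - <<'E'
from h import *
plan(479,235,150,3.5)
p,d,c,P=cloud("wrist"); cv2.imwrite("pics/w12.png",p[:,:,::-1])
z=P[...,2]*1000
H,S,V=cv2.split(cv2.cvtColor(p,cv2.COLOR_RGB2HSV))
m=((H<14)|(H>175))&(S>170)&(V>50)&(z>100); m[:,:265]=0;m[:,360:]=0;m[:180]=0
q=P[m]*1000; print(np.nanpercentile(q[:,2],[2,50,98])); m[296:]=0;q=P[m]*1000;c=rect(q[:,:2]);print("bowl",c)
p0,R,_=state(); print("bowl rel TCP in tool", R.T@(np.r_[c[0],0]-p0*1000))
m2=((H<14)|(H>175))&(S>170)&(V>50); print("rows",np.where(m2[:,314])[0][[0,-1]])
E
```

```text
t 23.15 tcp [ 414.  -110.2  153.8] yaw -65.8 tilt 0.14 open 14.1mm F [ 0.5  0.2 -0.3] q6 0.65
rotvec [ 1.00e-02 -6.93e+01 -1.50e-01] shift after turn [ 86.    3.8 340.5] | shift before turn [-288.2    4.   200.8]
[155.19274021 160.36083419 165.82192392]
bowl ((440.69580078125, -98.9524154663086), (35.342430114746094, 25.46328353881836), 26.343238830566406)
t 23.20 tcp [ 413.7 -110.   153.3] yaw -65.8 tilt 0.21 open 14.0mm F [-0.9 -0.1 -1.2] q6 0.65
bowl rel TCP in tool [  1.39482931 153.23545455  29.47708758]
rows [202 439]
```

View pics/w12.png

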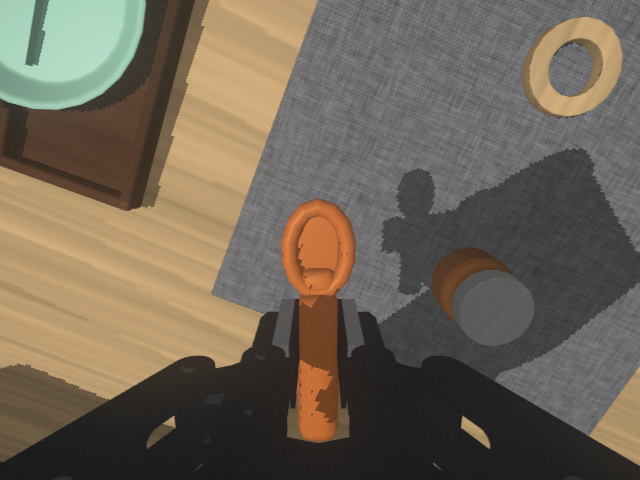

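```bash
python3 - <<'E'
from h import *
plan(478.9,236.7,150,3.5)
E
```

```text
t 23.20 tcp [ 413.7 -110.   153.3] yaw -65.8 tilt 0.21 open 14.0mm F [-0.9 -0.1 -1.2] q6 0.65
rotvec [ 1.000e-02 -6.931e+01 -2.200e-01] shift after turn [ 86.2   3.3 342.1] | shift before turn [-289.5    3.7  201.6]
```

step_arm(targets=[[-0.03, 0, 0.025, 0, 0, 0, -1], [-0.045, 0, 0.031, 0, 0, 0, -1], [-0.045, 0, 0.031, 0, 0, 0, -1], [-0.045, 0, 0.031, 0, 0, 0, -1], [-0.045, 0, 0.031, 0, 0, 0, -1], [-0.045, 0, 0.031, 0, 0, 0, -1], [-0.034, 0, 0.021, 0, 0, 0, -1], [0, 0, 0, 0, -9.9, 0, -1]])

```text
t: 24.2
eef_pos: [0.4785, 0.2375, 0.1527]
orientation: [-1.575, 0.002, -0.967]
contact_force: [-1.0, 0.3, 0.2]
opening: 0.0139
```

step_arm(targets=[[0, 0, 0, 0, -9.9, 0, -1], [0, 0, 0, 0, -9.9, 0, -1], [0, 0, 0, 0, -9.9, 0, -1], [0, 0, 0, 0, -9.9, 0, -1], [0, 0, 0, 0, -9.9, 0, -1], [0, 0, 0, 0, -9.9, 0, -1], [0, 0, 0, 0, 0, 0, -1], [0, 0, 0, 0, 0, 0, -1]])

```text
t: 25.2
eef_pos: [0.4791, 0.2352, 0.154]
orientation: [-1.571, 0.002, 0.059]
contact_force: [-0.7, -0.6, -0.5]
opening: 0.0141
```

```bash
python3 - <<'E'
from h import *
plan(478.9,236.7,70,3.5)
E
```

```text
t 25.20 tcp [479.1 235.2 154. ] yaw 3.4 tilt 0.14 open 14.1mm F [-0.7 -0.6 -0.5] q6 0.21
rotvec [ 0.03 -0.14 -0.14] shift after turn [-0.1 84.   1.5] | shift before turn [ 0.1 84.   1.6]
```

step_arm(targets=[[0, 0.03, 0.0015, 0, 0, 0, -1], [0, 0.03, 0, 0, 0, 0, -1], [0, 0.02, 0, 0, 0, 0, -1], [0, 0.012, 0, 0, 0, 0, -1], [0, 0, 0, 0, 0, 0, -1], [0, 0, 0, 0, 0, 0, -1]])

```text
t: 25.95
eef_pos: [0.4804, 0.2371, 0.0642]
orientation: [-1.57, -0.002, 0.061]
contact_force: [-0.8, -0.6, -0.1]
opening: 0.014
```

```bash
python3 - <<'E'
from h import *
plan(478.9,236.7,53.5,3.5)
p,d,c,P=cloud("wrist"); cv2.imwrite("pics/w13.png",p[:,:,::-1])
p,d,c,P=cloud("side"); cv2.imwrite("pics/d13.png",cv2.resize(p[120:250,170:370,::-1],None,fx=4,fy=4))
E
```

```text
t 25.95 tcp [480.4 237.1  64.2] yaw 3.5 tilt 0.10 open 14.0mm F [-0.8 -0.6 -0.1] q6 0.21
rotvec [-0.02 -0.02  0.09] shift after turn [-1.5 10.7 -0.3] | shift before turn [-1.5 10.7 -0.3]
```

View pics/w13.png

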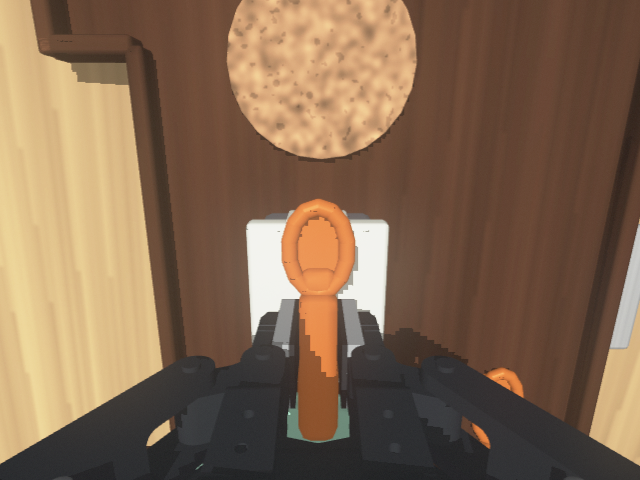

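View pics/d13.png

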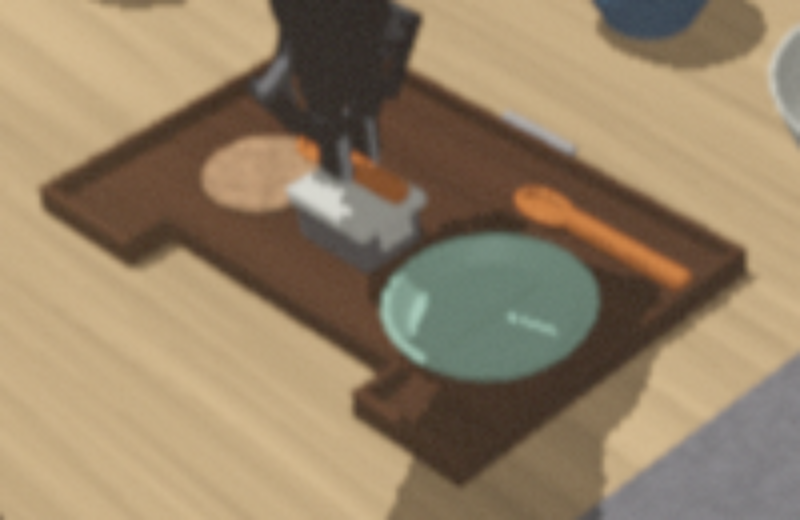

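The spoon is centred over the lid ((318,250) against lid edges 248–388), the container clears both neighbours, and the long spoon is still in place. Lowering.

step_arm(targets=[[-0.001, 0.005, 0, 0, 0, 0, -1], [0, 0.003, 0, 0, 0, 0, -1], [0, 0.001, 0, 0, 0, 0, -1], [0, 0, 0, 0, 0, 0, -1], [0, 0, 0, 0, 0, 0, -1]])

```text
t: 26.68
eef_pos: [0.4787, 0.2368, 0.0544]
orientation: [-1.571, -0.0, 0.061]
contact_force: [-0.4, 0.2, -0.2]
opening: 0.014
```

step_arm(targets=[[0, 0.001, 0, 0, 0, 0, -1], [0, 0, 0, 0, 0, 0, -1], [0, 0, 0, 0, 0, 0, -1]])

```text
t: 27.05
eef_pos: [0.4786, 0.2368, 0.0533]
orientation: [-1.571, 0.0, 0.061]
contact_force: [0.4, 0.3, -0.4]
opening: 0.0137
```

step_arm(targets=[[0, 0, 0, 0, 0, 0, -0.4], [0, 0, 0, 0, 0, 0, -0.4], [0, 0, 0, 0, 0, 0, -0.4], [0, -0.01, 0, 0, 0, 0, -0.4], [0, -0.04, 0, 0, 0, 0, -0.4], [0, -0.05, 0, 0, 0, 0, 0], [0, -0.05, 0, 0, 0, 0, 0.5], [0, 0, 0, 0, 0, 0, 1]])

```text
t: 28.05
eef_pos: [0.4818, 0.2377, 0.21]
orientation: [-1.568, -0.012, 0.061]
contact_force: [0.9, -0.9, -0.3]
opening: 0.0772
```

```bash
python3 - <<'E'
from h import *
plan(589.5,-347,190,-86.7)
p,d,c,P=cloud("wrist"); cv2.imwrite("pics/w14.png",p[:,:,::-1])
x,y,z=[P[...,i]*1000 for i in range(3)]
H,S,V=cv2.split(cv2.cvtColor(p,cv2.COLOR_RGB2HSV))
m=((H<14)|(H>175))&(S>170)&(V>80)&(z>45)&(z<80)&(x<540)
q=P[m]*1000; print("spoon",rect(q[:,:2]),np.percentile(q[:,2],[2,50,98]))
m=(z>46)&(z<52)&(y<300)&(y>180)&(x>400)&(x<560); q=P[m]*1000; print(rect(q[:,:2]),np.percentile(q[:,2],[2,50,98]))
m=(H<20)&(S>70)&(V>130)&(z>11)&(z<20)&(y>280);q=P[m]*1000; print("coaster",rect(q[:,:2]),np.percentile(q[:,2],[2,50,98]))
E
```

```text
t 28.05 tcp [481.8 237.7 210. ] yaw 3.5 tilt 0.69 open 77.2mm F [ 0.9 -0.9 -0.3] q6 0.21
rotvec [-0.64 90.21  0.42] shift after turn [590.   20.   73.9] | shift before turn [  71.5   19.4 -590.3]
spoon ((477.02215576171875, 237.23736572265625), (23.491493225097656, 92.60108184814453), 2.6703310012817383) [53.91605519 57.46892281 61.00547644]
((478.8755798339844, 234.82464599609375), (58.23419952392578, 74.90428161621094), 3.4596457481384277) [48.4089502  50.11420241 51.49214803]
coaster ((430.5828552246094, 332.1334228515625), (100.31394958496094, 169.76104736328125), 83.79875946044922) [12.59145745 14.19780455 15.71723949]
```

View pics/w14.png

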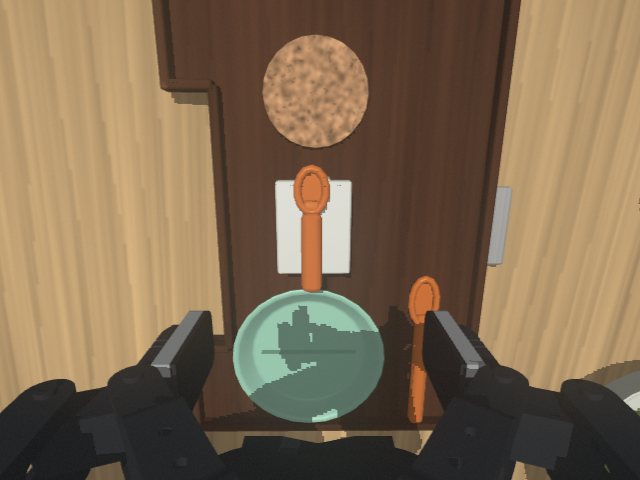

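The short spoon lies on the lid, about 2 mm off centre and flat. The tumbler needs no turn: I'll keep the yaw along the tray x.

step_arm(targets=[[0.008, 0, -0.045, 0, 0, 0, 1], [0.008, 0, -0.055, 0, 0, 0, 1], [0.008, 0, -0.055, 0, 0, 0, 1], [0.008, 0, -0.055, 0, 0, 0, 1], [0.008, 0, -0.055, 0, 0, 0, 1], [0.008, 0, -0.055, 0, 0, 0, 1], [0.008, 0, -0.055, 0, 0, 0, 1], [0.008, 0, -0.055, 0, 0, 0, 1]])

```text
t: 29.1
eef_pos: [0.568, -0.1899, 0.2014]
orientation: [-1.569, 0.003, 0.061]
contact_force: [0.5, -0.1, 0.1]
opening: 0.0856
```

step_arm(targets=[[0.006, 0, -0.055, 0, 0, 0, 1], [0.001, 0, -0.055, 0, 0, 0, 1], [0, 0, -0.05, 0, 0, 0, 1], [0, 0, 0, 0, 0, 0, 1], [0, 0, 0, 0, 0, 0, 1]])

```text
t: 29.72
eef_pos: [0.5848, -0.3469, 0.2015]
orientation: [-1.568, 0.002, 0.061]
contact_force: [-0.1, 0.4, 0.5]
opening: 0.0858
```

```bash
python3 - <<'E'
from h import *
plan(589.5,-347,40,3.3)
p,d,c,P=cloud("wrist"); cv2.imwrite("pics/w15.png",p[:,:,::-1]); np.save("pics/w15.npy",P)
x,y,z=[P[...,i]*1000 for i in range(3)]
m=(z>68)&(z<84)&(abs(x-590)<60)&(abs(y+347)<60);q=P[m]*1000; print("tumb rim",m.sum(),rect(q[:,:2]),np.percentile(q[:,2],[2,50,98]))
E
```

```text
t 29.73 tcp [ 584.8 -346.9  201.5] yaw 3.5 tilt 0.20 open 85.8mm F [-0.1  0.4  0.5] q6 -0.75
rotvec [-0.16  0.18 -0.13] shift after turn [  4.7 161.5  -0.4] | shift before turn [  5.  161.5  -0.9]
tumb rim 1777 ((587.1013793945312, -347.1427001953125), (56.82279968261719, 57.33270263671875), 0.5203098654747009) [68.77260678 76.65340696 78.3487576 ]
```

View pics/w15.png

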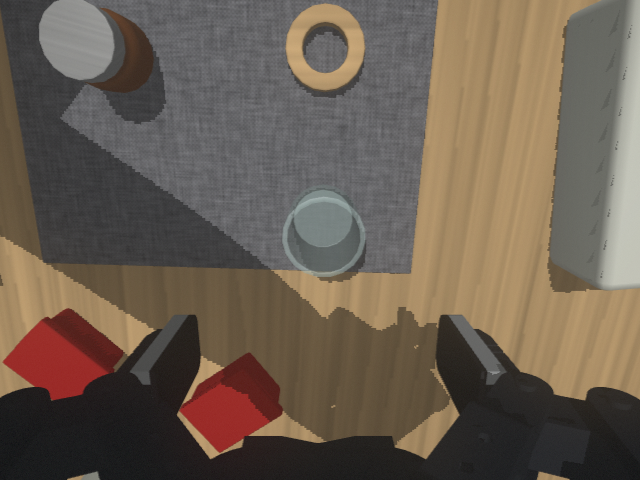

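step_arm(targets=[[0.003, 0.03, 0, 0, 0, 0, 1], [0, 0.05, 0, 0, 0, 0, 1], [0, 0.05, 0, 0, 0, 0, 1], [0, 0.03, 0, 0, 0, 0, 1], [0, 0.015, 0, 0, 0, 0, 1], [0, 0, 0, 0, 0, 0, 1], [0, 0, 0, 0, 0, 0, 1]])

```text
t: 30.65
eef_pos: [0.5898, -0.3481, 0.0305]
orientation: [-1.573, -0.003, 0.062]
contact_force: [0.1, -0.2, 0.8]
opening: 0.0847
```

```bash
python3 - <<'E'
from h import *
plan(588.2,-347.2,25,3.3)
p,d,c,P=cloud("wrist"); cv2.imwrite("pics/w16.png",p[:,:,::-1])
E
```

```text
t 30.65 tcp [ 589.8 -348.1   30.5] yaw 3.5 tilt 0.20 open 84.7mm F [ 0.1 -0.2  0.8] q6 -0.74
rotvec [0.13 0.23 0.15] shift after turn [-1.5  5.5  1. ] | shift before turn [-1.6  5.5  1. ]
```

View pics/w16.png

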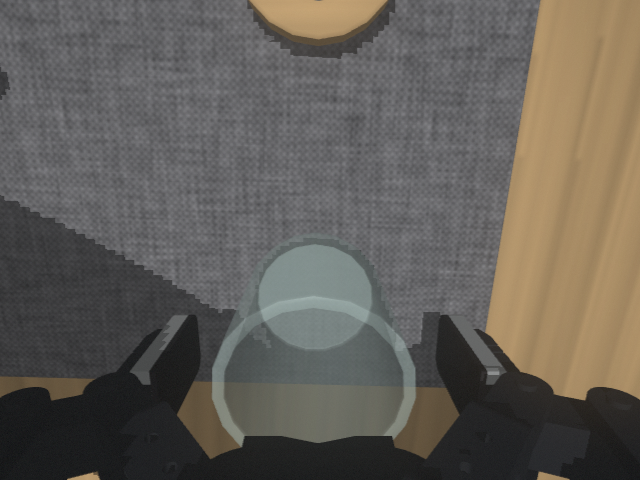

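The tumbler is centred between the fingers (rim centre near column 314 against 318). Closing and lifting.

step_arm(targets=[[-0.001, 0.003, 0.001, 0, 0, 0, 1], [0, 0, 0, 0, 0, 0, -1], [0, 0, 0, 0, 0, 0, -1], [0, 0, 0, 0, 0, 0, -1], [0, 0, 0, 0, 0, 0, -1], [0, -0.01, 0, 0, 0, 0, -1], [0, -0.03, 0, 0, 0, 0, -1], [0, -0.04, 0, 0, 0, 0, -1]])

```text
t: 31.7
eef_pos: [0.5861, -0.3456, 0.1041]
orientation: [-1.568, 0.004, 0.061]
contact_force: [-0.5, -0.6, -1.4]
opening: 0.0558
```

step_arm(targets=[[0, -0.04, 0, 0, 0, 0, -1], [0, -0.03, 0, 0, 0, 0, -1], [0, -0.01, 0, 0, 0, 0, -1], [0, 0, 0, 0, 0, 0, -1]])

```text
t: 32.2
eef_pos: [0.5873, -0.3466, 0.1852]
orientation: [-1.571, 0.0, 0.061]
contact_force: [0.0, 1.1, -2.3]
opening: 0.0557
```

```bash
python3 - <<'E'
from h import *
plan(477.2,338.7,170,3.3)
p,d,c,P=cloud("wrist"); cv2.imwrite("pics/w17.png",p[:,:,::-1])
p,d,c,P=cloud("scene"); cv2.imwrite("pics/s17.png",p[:,:,::-1])
E
```

```text
t 32.20 tcp [ 587.3 -346.6  185.2] yaw 3.5 tilt 0.00 open 55.7mm F [ 0.   1.1 -2.3] q6 -0.74
rotvec [-0.   0.2 -0. ] shift after turn [-70.5  15.2 690.5] | shift before turn [-68.1  15.2 690.7]
```

View pics/w17.png

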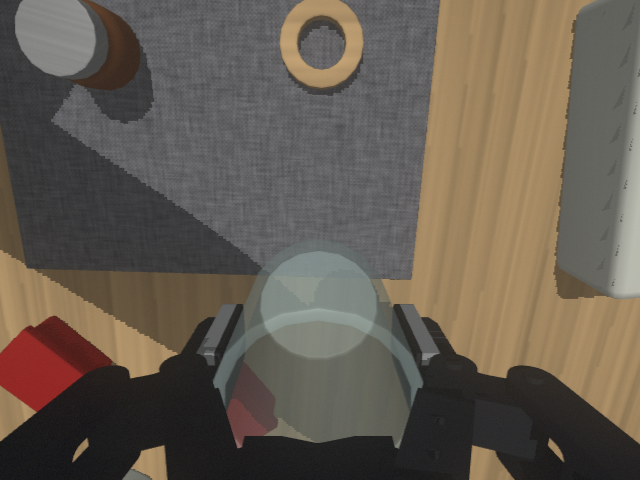

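View pics/s17.png

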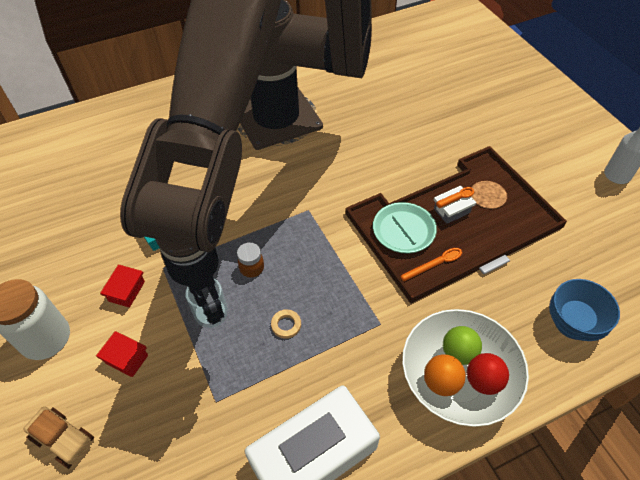

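step_arm(targets=[[-0.002, 0, 0.02, 0, 0, 0, -1], [-0.004, 0, 0.04, 0, 0, 0, -1], [-0.005, 0, 0.048, 0, 0, 0, -1], [-0.005, 0, 0.048, 0, 0, 0, -1], [-0.005, 0, 0.048, 0, 0, 0, -1], [-0.005, 0, 0.048, 0, 0, 0, -1], [-0.005, 0, 0.048, 0, 0, 0, -1], [-0.005, 0, 0.048, 0, 0, 0, -1]])

```text
t: 33.3
eef_pos: [0.5285, 0.0011, 0.1842]
orientation: [-1.57, 0.002, 0.061]
contact_force: [0.5, 0.1, -1.1]
opening: 0.0557
```

step_arm(targets=[[-0.005, 0, 0.048, 0, 0, 0, -1], [-0.005, 0, 0.048, 0, 0, 0, -1], [-0.005, 0, 0.048, 0, 0, 0, -1], [-0.005, 0, 0.048, 0, 0, 0, -1], [-0.005, 0, 0.048, 0, 0, 0, -1], [-0.005, 0, 0.048, 0, 0, 0, -1], [-0.004, 0, 0.035, 0, 0, 0, -1], [-0.002, 0, 0.018, 0, 0, 0, -1]])

```text
t: 34.3
eef_pos: [0.4715, 0.3383, 0.1842]
orientation: [-1.572, 0.002, 0.064]
contact_force: [0.3, 0.5, -2.0]
opening: 0.056
```

step_arm(targets=[[0, 0, 0, 0, 0, 0, -1], [0, 0, 0, 0, 0, 0, -1], [0, 0, 0, 0, 0, 0, -1]])

```text
t: 34.67
eef_pos: [0.4739, 0.3355, 0.1853]
orientation: [-1.571, 0.0, 0.059]
contact_force: [-0.6, 0.2, -1.6]
opening: 0.0556
```

```bash
python3 - <<'E'
from h import *
plan(477.2,338.7,60,3.3)
p,d,c,P=cloud("wrist"); cv2.imwrite("pics/w18.png",p[:,:,::-1]); np.save("pics/w18.npy",P)
x,y,z=[P[...,i]*1000 for i in range(3)]
p0,R,_=state(); b=p0*1000
m=(z>b[2]+30)&(z<b[2]+60)&(abs(x-b[0])<33)&(abs(y-b[1])<45);m[:,:210]=0;m[:,425:]=0;m[440:]=0;q=P[m]*1000; print("rim",m.sum(),rect(q[:,:2]),np.percentile(q[:,2],[2,50,98]))
H,S,V=cv2.split(cv2.cvtColor(p,cv2.COLOR_RGB2HSV))
E
```

```text
t 34.67 tcp [473.9 335.5 185.3] yaw 3.4 tilt 0.02 open 55.6mm F [-0.6  0.2 -1.6] q6 0.38
rotvec [ 0.02  0.11 -0.01] shift after turn [  3.5 125.3   3. ] | shift before turn [  3.5 125.3   3. ]
t 34.73 tcp [473.9 335.6 185.3] yaw 3.4 tilt 0.01 open 55.6mm F [ 0.9 -0.1 -1. ] q6 0.38
rim 14995 ((471.9238586425781, 337.34393310546875), (55.419654846191406, 56.945980072021484), 53.35995864868164) [215.81094628 228.05829002 237.28431955]
```

View pics/w18.png

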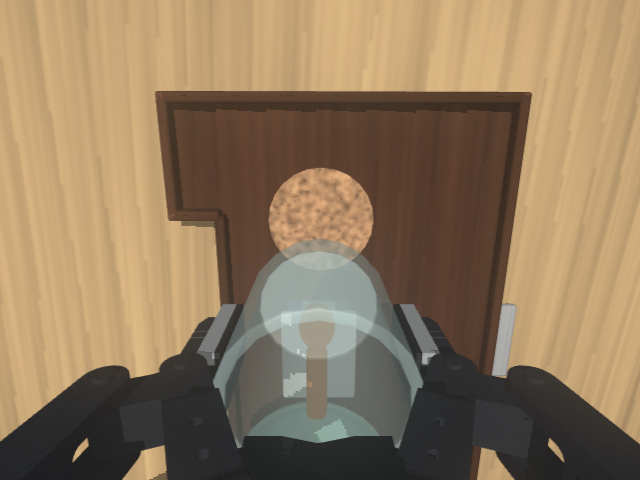

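step_arm(targets=[[0.003, 0.01, 0.002, 0, 0, 0, -1], [0, 0.03, 0, 0, 0, 0, -1], [0, 0.03, 0, 0, 0, 0, -1], [0, 0.03, 0, 0, 0, 0, -1], [0, 0.018, 0, 0, 0, 0, -1], [0, 0.007, 0, 0, 0, 0, -1], [0, 0, 0, 0, 0, 0, -1], [0, 0, 0, 0, 0, 0, -1]])

```text
t: 35.72
eef_pos: [0.4774, 0.3393, 0.0617]
orientation: [-1.57, -0.002, 0.061]
contact_force: [0.5, -0.1, -0.7]
opening: 0.0562
```

```bash
python3 - <<'E'
from h import *
plan(477.2,338.5,38.3,3.3)
p,d,c,P=cloud("wrist"); cv2.imwrite("pics/w19.png",p[:,:,::-1])
p,d,c,P=cloud("side"); cv2.imwrite("pics/d19.png",cv2.resize(p[90:240,150:350,::-1],None,fx=4,fy=4))
E
```

```text
t 35.73 tcp [477.4 339.3  61.7] yaw 3.5 tilt 0.15 open 56.2mm F [ 0.5 -0.1 -0.7] q6 0.38
rotvec [-0.06  0.2   0.13] shift after turn [-0.2 23.4 -0.8] | shift before turn [-0.3 23.4 -0.8]
```

View pics/w19.png

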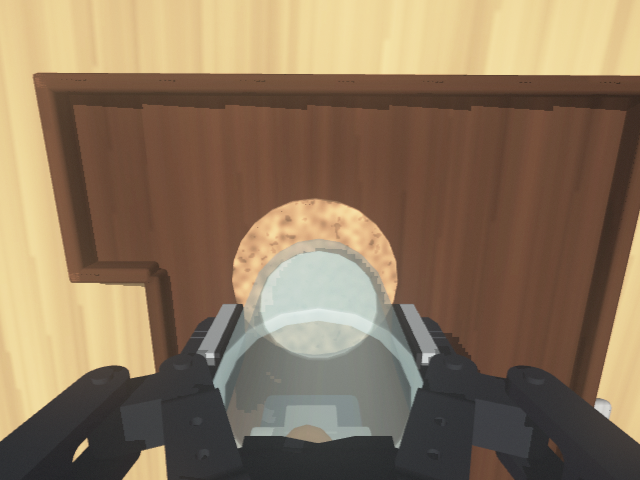

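View pics/d19.png

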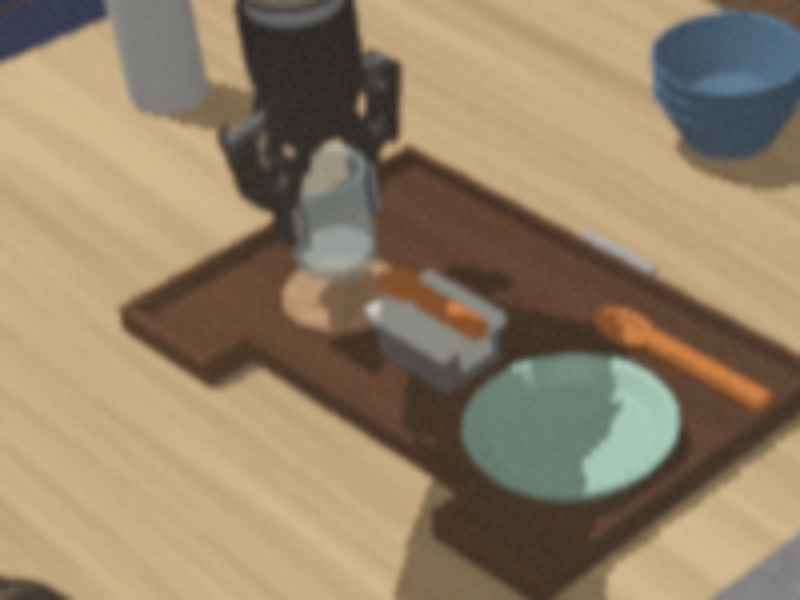

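The tumbler is upright over the coaster (base at column 320 against coaster 315) and clear of the spoon. Lowering slowly.

step_arm(targets=[[-0.001, 0.007, -0.001, 0, 0, 0, -1], [0, 0.007, 0, 0, 0, 0, -1], [0, 0.004, 0, 0, 0, 0, -1], [0, 0.003, 0, 0, 0, 0, -1], [0, 0, 0, 0, 0, 0, -1], [0, 0, 0, 0, 0, 0, -1]])

```text
t: 36.58
eef_pos: [0.4756, 0.3379, 0.0395]
orientation: [-1.571, -0.0, 0.061]
contact_force: [-0.3, -0.5, -1.2]
opening: 0.0558
```

step_arm(targets=[[0, 0.001, 0, 0, 0, 0, -1], [0, 0, 0, 0, 0, 0, -1], [0, 0.001, 0, 0, 0, 0, -1], [0, 0, 0, 0, 0, 0, -1]])

```text
t: 37.08
eef_pos: [0.4754, 0.3377, 0.0372]
orientation: [-1.571, 0.0, 0.061]
contact_force: [-1.4, -0.0, -1.6]
opening: 0.0562
```

step_arm(targets=[[0, 0.001, 0, 0, 0, 0, -1], [0, 0, 0, 0, 0, 0, -1], [0, 0, 0, 0, 0, 0, -1]])

```text
t: 37.45
eef_pos: [0.4756, 0.3379, 0.0369]
orientation: [-1.571, 0.0, 0.061]
contact_force: [-2.1, -1.4, 4.0]
opening: 0.056
```

Contact. Releasing and retreating.

step_arm(targets=[[0, 0, 0, 0, 0, 0, 0.7], [0, 0, 0, 0, 0, 0, 1], [0, 0, 0, 0, 0, 0, 1], [0, 0, 0, 0, 0, 0, 1], [0, -0.01, 0, 0, 0, 0, 1], [0, -0.03, 0, 0, 0, 0, 1], [0, -0.05, 0, 0, 0, 0, 1], [0, -0.05, 0, 0, 0, 0, 1]])

```text
t: 38.45
eef_pos: [0.4753, 0.3377, 0.1783]
orientation: [-1.571, -0.0, 0.061]
contact_force: [0.3, 0.6, 0.1]
opening: 0.0857
```

step_arm(targets=[[0, -0.03, -0.02, 0, 0, 0, 1], [0, 0, -0.04, 0, 0, 0, 1], [0, 0, -0.05, 0, 0, 0, 1], [0, 0, -0.04, 0, 0, 0, 1], [0, 0, 0, 0, 0, 0, 1], [0, 0, 0, 0, 0, 0, 1]])

```text
t: 39.2
eef_pos: [0.4848, 0.1883, 0.207]
orientation: [-1.57, -0.001, 0.061]
contact_force: [0.8, -0.2, -0.7]
opening: 0.0854
```

```bash
python3 - <<'E'
from h import *
state()
p,d,c,P=cloud("wrist"); cv2.imwrite("pics/w20.png",p[:,:,::-1])
x,y,z=[P[...,i]*1000 for i in range(3)]
m=(z>74)&(z<96)&(y>295)&(y<390)&(x>430)&(x<525);q=P[m]*1000; print("tumbler rim",m.sum(),rect(q[:,:2]),np.percentile(q[:,2],[2,50,98]))
m=(z>46)&(z<52)&(y<290)&(y>180)&(x>400)&(x<560); q=P[m]*1000; print("cont",rect(q[:,:2]),np.percentile(q[:,2],[2,50,98]))
H,S,V=cv2.split(cv2.cvtColor(p,cv2.COLOR_RGB2HSV))
o=((H<14)|(H>175))&(S>170)&(V>70)
for n,m in [("short",o&(z>45)&(z<80)&(x<540)),("long",o&(z>10)&(z<35)&(x>540)&(x<680)&(y>20))]:
    q=P[m]*1000; 
    if len(q): print(n,rect(q[:,:2]),np.percentile(q[:,2],[2,50,98]))
p,d,c,P=cloud("scene"); cv2.imwrite("pics/s20.png",p[:,:,::-1])
E
```

```text
t 39.20 tcp [484.8 188.3 207. ] yaw 3.5 tilt 0.06 open 85.4mm F [ 0.8 -0.2 -0.7] q6 0.11
tumbler rim 1235 ((475.30419921875, 319.8475036621094), (54.80029296875, 23.674571990966797), 2.7199060916900635) [75.07248286 87.64122885 89.32879472]
cont ((478.879638671875, 233.88589477539062), (58.09918975830078, 74.04553985595703), 3.506925106048584) [48.48983577 50.11776278 51.49611614]
short ((475.5381164550781, 270.5625), (25.444698333740234, 24.547473907470703), 88.71890258789062) [57.16909899 58.7668247  60.41849834]
long ((588.8148803710938, 114.68356323242188), (27.924917221069336, 150.34571838378906), 5.8170318603515625) [13.91327027 18.90200532 24.83188145]
```

View pics/w20.png

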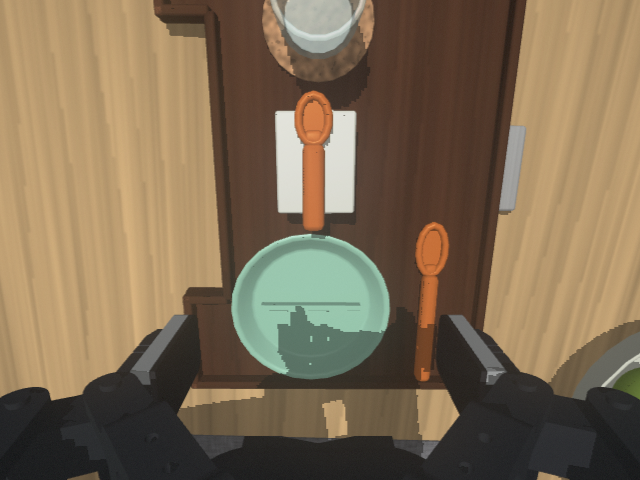

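View pics/s20.png

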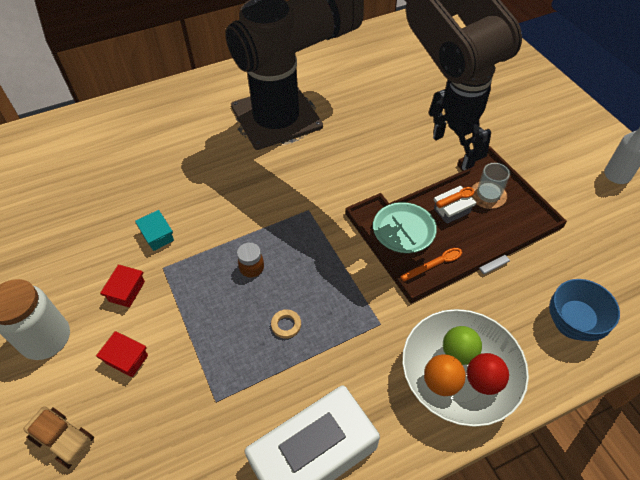

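Everything is standing in place and the jar and ring are untouched. One numeric check on the tumbler and spoons from the fixed cameras.

```bash
python3 - <<'E'
from h import *
for n in ["scene","side"]:
    p,d,c,P=cloud(n); x,y,z=[P[...,i]*1000 for i in range(3)]
    H,S,V=cv2.split(cv2.cvtColor(p,cv2.COLOR_RGB2HSV)); o=((H<14)|(H>175))&(S>150)&(V>70)
    for nm,m in [("tumbler",(z>68)&(z<95)&(x>430)&(x<525)&(y>290)&(y<390)),("coaster",(H<20)&(S>70)&(V>100)&(z>9)&(z<20)&(x>420)&(x<530)&(y>285)&(y<400)&~(o&(S>200))),("short",o&(z>48)&(z<80)&(x>430)&(x<540)&(y>150)),("long",o&(z>8)&(z<35)&(x>540)&(x<680)&(y>20)),("jar",(z>55)&(z<70)&(abs(x-425)<40)&(abs(y+231)<40)),("ring",(z>11)&(z<20)&(abs(x-582)<45)&(abs(y+217)<45))]:
        q=P[m]*1000
        if len(q)>20: print(n,nm,len(q),[np.round(a,1) for a in rect(q[:,:2])],np.round(np.percentile(q[:,2],[2,50,98]),1))
state()
E
```

```text
scene tumbler 437 [array([478.2, 338.3]), array([56.3, 59.3]), np.float64(27.9)] [68.4 81.9 91.4]
scene coaster 171 [array([472.2, 326.3]), array([108.5,  72.2]), np.float64(44.2)] [10.6 15.4 18.7]
scene short 286 [array([483.2, 236.8]), array([27.5, 98.2]), np.float64(8.6)] [54.1 61.4 67.4]
scene long 1519 [array([584.9, 237. ]), array([ 95.4, 405.6]), np.float64(3.0)] [ 8.6 13.3 26.7]
scene jar 394 [array([ 426.4, -229.4]), array([48. , 47.4]), np.float64(49.6)] [56.4 63.5 67.5]
scene ring 459 [array([ 584.2, -215.4]), array([58. , 58.7]), np.float64(88.6)] [11.5 15.5 19.3]
side tumbler 286 [array([474.9, 335.7]), array([60.1, 62.4]), np.float64(7.5)] [68.5 80.3 88.7]
side coaster 277 [array([474.5, 343. ]), array([112.8, 108.5]), np.float64(89.9)] [ 9.1 11.5 17.5]
side short 118 [array([474.7, 233.6]), array([97.1, 25.1]), np.float64(84.8)] [52.3 60.3 65.3]
side long 296 [array([591.6, 116.3]), array([ 40.7, 158.7]), np.float64(3.2)] [ 8.7 19.2 26. ]
side jar 344 [array([ 424.4, -231.7]), array([48. , 47.4]), np.float64(17.2)] [56.2 62.5 65.7]
side ring 261 [array([ 581.8, -218.5]), array([58.1, 58. ]), np.float64(19.9)] [11.3 14.7 17.6]
t 39.40 tcp [484.5 189.  206.4] yaw 3.6 tilt 0.01 open 85.5mm F [-0.2  0.6  0.8] q6 0.11
```

Tumbler about (476.5,337) against the coaster at (477.2,338.7), within about 3 mm. The jar and ring have not moved. Handing in.

```bash
python3 -c "
from bench import r
print(r.hand_in())"
```

```text
the job is handed in; nothing more can be done
None
```

I set the tray in the order you asked: long spoon, container, short spoon, then tumbler. I handed the job in at about 39 s of the 99 s allowed, and the hand-in gave no verdict.

My last measurements from the cameras:

| Item | Measured position | Limit |
|---|---|---|
| Long spoon | flat, about 105 mm behind the plate centre, within about 1 mm of centred, parallel to within 1–3° | 84–130 mm behind, 25 mm off centre, 0.2 rad (11°) |
| Container | flat, about 129 mm from the plate and 103 mm from the coaster, a gap of roughly 20 mm to each | under 155 mm and 128 mm, touching neither |
| Short spoon | flat on the lid, about 2–4 mm off its middle | 15 mm |
| Tumbler | upright, within about 3 mm of the coaster centre; lowered slowly to contact before release | 13 mm |
| Jar and teething ring | not moved, to within about 2 mm | 25 mm |

- **Camera disagreement:** the scene and side cameras differ by up to about 3 mm, or 8 mm for the short spoon. That is well inside every limit.
- **Unusable readings:** in the last check, two readings mixed in tray or wood pixels and I ignored them. These were the coaster, whose position I took from earlier views, and the scene camera's view of the long spoon.

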